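Refit the sampler's guide rods with their flats up and lock them with the keeper plate

TASK

The cleaned guide rods of the analyser's sampler lie in the drying carrier: lay each of them in a saddle of its own in the saddle frame, with its flat end in line with the keeper guides, feel for the milled flat and turn the rod until the flat faces straight up. When all the rods lie so, slide the long keeper plate up out of its rack and lower it upright into the two guides until it is fully bedded on the flats, so that no rod can turn. Leave the shorter, taller cover plate in the rack, keep the keeper upright all the way and do not knock over what else stands on the bench.

Things in the scene. Friction and masses are not known exactly. Their poses are not given: they have to be found in the camera images.
- frame: Saddle frame, fixed: grey base 175 x 250 x 12 mm with three side-by-side pairs of aluminium V blocks and, at its +x end, two slotted keeper guides. Origin on the bench under its middle; x runs along the rods towards the guides, z up. V blocks: 16 mm thick, at x = -55 and +42 mm, 68 mm wide, 75 mm high; the 81 mm between the two of a pair are free for fingers.
- saddle1 (a point): Saddle 1 (84 mm to the frame's +y side) of the frame: where a rod's centre lies when it is in that pair of 90 degree V blocks, 75 mm above the bench. Axes as the frame's.
- saddle2 (a point): Saddle 2 (middle) of the frame: where a rod's centre lies when it is in that pair of 90 degree V blocks, 75 mm above the bench. Axes as the frame's.
- saddle3 (a point): Saddle 3 (84 mm to the frame's -y side) of the frame: where a rod's centre lies when it is in that pair of 90 degree V blocks, 75 mm above the bench. Axes as the frame's.
- guide_a (a point): Mouth of the guide at the frame's +y side, centre of its slot, 114 mm above the bench: an aluminium post 24 mm wide between two rods (x = 72, y = 42 mm in the frame) with an upright slot 9 mm wide in x, flared at the mouth, open at both ends along y, floor 83 mm above the bench.
- guide_b (a point): Mouth of the other guide, which is alike (x = 72, y = -42 mm in the frame).
- keeper_home (a point): Where the keeper plate's centre is when it stands in both guide slots, bedded on the rods' upturned flats: 111.5 mm above the bench, half-way between the guides (upturned flats and the plate's lower edge are then 84 mm above the bench). Axes as the frame's.
- rod1: Guide rod 1, origin at its centre: plain bright steel, 28 mm diameter, 160 mm long, 0.35 kg, round but for a flat milled 5 mm deep (9 mm from the axis, 21 mm wide) over the last 30 mm of one end. Its x axis runs along the rod towards the flat end, its z axis points out of the flat. It starts in the carrier, flat end away from the robot, flat turned any way but up. May be absent.
- rod2: Guide rod 2, origin at its centre: plain bright steel, 28 mm diameter, 160 mm long, 0.35 kg, round but for a flat milled 5 mm deep (9 mm from the axis, 21 mm wide) over the last 30 mm of one end. Its x axis runs along the rod towards the flat end, its z axis points out of the flat. It starts in the carrier, flat end away from the robot, flat turned any way but up. May be absent.
- rod3: Guide rod 3, origin at its centre: plain bright steel, 28 mm diameter, 160 mm long, 0.35 kg, round but for a flat milled 5 mm deep (9 mm from the axis, 21 mm wide) over the last 30 mm of one end. Its x axis runs along the rod towards the flat end, its z axis points out of the flat. It starts in the carrier, flat end away from the robot, flat turned any way but up. May be absent.
- rod4: Guide rod 4, origin at its centre: plain bright steel, 28 mm diameter, 160 mm long, 0.35 kg, round but for a flat milled 5 mm deep (9 mm from the axis, 21 mm wide) over the last 30 mm of one end. Its x axis runs along the rod towards the flat end, its z axis points out of the flat. It starts in the carrier, flat end away from the robot, flat turned any way but up. May be absent.
- rod1_flat (a point): Middle of the flat of rod 1, on its surface: 65 mm from the rod's centre along its x and 9 mm along its z. Axes as those of the rod.
- rod2_flat (a point): Middle of the flat of rod 2, on its surface: 65 mm from the rod's centre along its x and 9 mm along its z. Axes as those of the rod.
- rod3_flat (a point): Middle of the flat of rod 3, on its surface: 65 mm from the rod's centre along its x and 9 mm along its z. Axes as those of the rod.
- rod4_flat (a point): Middle of the flat of rod 4, on its surface: 65 mm from the rod's centre along its x and 9 mm along its z. Axes as those of the rod.
- carrier: White plastic drying carrier standing loose on the bench, 176 x 264 mm, 1.4 kg, rim 22 mm high, with two V combs (12 mm thick, 36 mm high, at x = -60 and +40 mm) making four parallel places at y = -93, -31, 31, 93 mm; a rod in it lies along the carrier's x axis with its axis 36 mm above the bench, and the tray's floor under it is 6 mm above the bench. Origin under its middle.
- rack: White slotted plate rack standing loose on the bench, 1.8 kg: base 124 x 110 x 12 mm, two upright combs (12 mm thick, at x = -54 and +54 mm, tops 44 mm above the bench) with two slots 9 mm wide at y = -25 and +25 mm. Plates stand on edge in the slots, along the rack's x axis, on the base. Origin under its middle.
- keeper: Keeper plate, origin at its centre: the long low plate, steel, 196 mm long (its y), 5 mm thick (its x), 55 mm high (its z), 0.3 kg, a small hole near each end; alike from both sides. It starts in one slot of the rack, its top edge 67 mm above the bench.
- cover: Cover plate, origin at its centre, in the rack's other slot: steel, 140 mm long (its y), 5 mm thick (its x), 66 mm high (its z), one large hole in the middle. It stays where it is.
- tube_rack: A bystander: white rack of capped sample tubes, 50 x 170 mm, about 100 mm high. Origin under its middle, z up.
- reagent: A bystander: reagent bottle, 64 mm diameter, 140 mm high. Origin under its middle, z up.
- jar: A bystander: amber jar, 60 mm diameter, 85 mm high. Origin under its middle, z up.
There are look-alikes about, which are no part of the job. Leave any green look-alike of the rod4 alone.

How it is judged:
On the way:
1. every rod lies in a saddle of its own, flat end at the guides, flat up, let go, before the keeper goes in ((distance between rod1 and saddle1 below 0.012 m or distance between rod1 and saddle2 below 0.012 m or distance between rod1 and saddle3 below 0.012 m) and x of each of rod1_flat, rod2_flat, rod3_flat, rod4_flat in the frame of frame above 0.058 m and angle between each of rod1, rod2, rod3, rod4's own z axis and vertical below 0.18 rad and angle between the x axis of each of rod1, rod2, rod3, rod4 and the x axis of frame, either way round below 0.1 rad and (distance between rod2 and saddle1 below 0.012 m or distance between rod2 and saddle2 below 0.012 m or distance between rod2 and saddle3 below 0.012 m) and (distance between rod3 and saddle1 below 0.012 m or distance between rod3 and saddle2 below 0.012 m or distance between rod3 and saddle3 below 0.012 m) and (distance between rod4 and saddle1 below 0.012 m or distance between rod4 and saddle2 below 0.012 m or distance between rod4 and saddle3 below 0.012 m) and distance between keeper and keeper_home above 0.06 m and contact force between the fingers and rod1 below 0.3 N and contact force between the fingers and rod2 below 0.3 N and contact force between the fingers and rod3 below 0.3 N and contact force between the fingers and rod4 below 0.3 N), for 0.3 s.
At the end, for the whole second after the job is handed in: Each rod within 12 mm of a saddle point, along the frame within 0.1 rad, flat end at the guides, flat within 0.18 rad of straight up; keeper upright in both guides, within 6 mm across, 12 mm along and at most 3 mm above its home, at rest; cover plate still in the rack ((distance between rod1 and saddle1 below 0.012 m or distance between rod1 and saddle2 below 0.012 m or distance between rod1 and saddle3 below 0.012 m) and x of each of rod1_flat, rod2_flat, rod3_flat, rod4_flat in the frame of frame above 0.058 m and angle between each of rod1, rod2, rod3, rod4's own z axis and vertical below 0.18 rad and angle between the x axis of each of rod1, rod2, rod3, rod4 and the x axis of frame, either way round below 0.1 rad and (distance between rod2 and saddle1 below 0.012 m or distance between rod2 and saddle2 below 0.012 m or distance between rod2 and saddle3 below 0.012 m) and (distance between rod3 and saddle1 below 0.012 m or distance between rod3 and saddle2 below 0.012 m or distance between rod3 and saddle3 below 0.012 m) and (distance between rod4 and saddle1 below 0.012 m or distance between rod4 and saddle2 below 0.012 m or distance between rod4 and saddle3 below 0.012 m) and x of keeper in the frame of keeper_home between -0.006 and 0.006 m and y of keeper in the frame of keeper_home between -0.012 and 0.012 m and z of keeper in the frame of keeper_home below 0.003 m and angle between keeper's own z axis and vertical below 0.15 rad and angle between the y axis of keeper and the y axis of frame, either way round below 0.1 rad and z of cover in the frame of rack below 0.06 m and angle between cover's own z axis and vertical below 0.3 rad and linear speed of keeper below 0.02 m/s); the robot touches nothing.
It fails at once if the cover plate is drawn out of the rack (z of cover in the frame of rack above 0.075 m).
It fails at once if the keeper plate is tipped over (angle between keeper's own z axis and vertical above 0.6 rad).
It fails at once if a bottle, the jar, or the sample tube rack is knocked over (angle between any of reagent, jar, tube_rack's own z axis and vertical above 0.7 rad).
Of rod1, rod2, rod3, rod4 only 2 to 3 are there at a start; the rules pass over those that are not, and their reading is None.
At some moment in a run one of carrier, rack may be knocked a few centimetres aside while the robot is not near it.
It also fails if it takes over 210 s, if anything falls off the work surface, if the arm or the gripper's body presses on something with over 40 N, if the wrist force passes 120 N, or if a joint passes its speed limit or range.

ROBOT

A 6-joint arm with a two-finger parallel gripper is mounted at the origin on the work surface. World frame = base frame: x ahead of the robot, y to its left, z up, the work surface at z = 0. Lengths are in m, angles in rad, forces in N, time in s.
With the tool pointing down it reaches from about 0.3 to 0.875 m from the base axis. Payload 6.4 kg.
Tool frame: the origin (TCP) lies between the finger pads; the fingertips stand 25 mm ahead of it and the grasp point (between the pads) lies 6 mm ahead of it; z points along the fingers, y is the line along which they close (so a half turn about z gives the same grasp; the last joint's range is limited). The gripper opens to 85 mm and grips with 20 to 120 N. Pads are 22 mm wide; open, the fingers measure 114 mm over their backs; the gripper's body (76 mm by 85 mm) begins 54 mm behind the grasp point. The pads swing forward as they close: fully open they stand 13 mm farther back than shut.
Start: joints at [1.113, 0.181, 1.607, -0, 1.354, -0.206], TCP at [0.143, 0.557, 0.256] pointing down, gripper open.
Joint ranges: [-2.99, 2.99], [-0.89, 2.07], [0.3, 2.58], [-1.14, 4.28], [0, 2.63], [-3.12, 3.12]. Speed limits (rad/s): [2.57, 2.57, 3.01, 3.14, 3.14, 3.14].

INTERFACE

Orientations are given as a unit quaternion [w, x, y, z].
In Python, from bench import ctrl gives the robot as it stands.
- The arm moves only by the tool servo_tool, never from a script. Its argument "series" is text: rows parted by semicolons, each of 7 numbers parted by spaces: the gripper command: -1 is fully open, 1 is shut, values between are in proportion, then the shift along the tool's x, y, z in m, then the turn, a rotation vector about the tool's x, y, z in degrees. A call has 1 to 12 rows; each row is the pose to reach, as a shift and turn from the pose commanded when the call began, along the tool's axes at that moment; what a row does not reach only later rows make up. A row lasts 1/12 s, in which the tool goes at most 41.7 mm and 7.16 degrees, less where a joint would pass 70% of its speed; a pose out of reach is approached as far as the arm can. A call with a gripper value outside its range is refused whole. The fingers move at their own pace and stop on an object; the grip force is fixed at half the most. Time passes only in rows, so rows that repeat a pose let the fingers close. It gives the time, the measured TCP pose, the force, the opening and the grip force at its end, in the units of the state.
- ctrl.get_obs(): the state, without advancing time (a new reading comes with each control period).
- ctrl.camera(name): name is "side" or "top" or "wrist"; returns a dict with "img" (400x640x3 uint8, red, green, blue), "z_map" (400x640 float32, m along the optical axis (not along the pixel's ray), 0 where there is no reading), "fovy" (degrees; the focal length in pixels is half the picture's height over the tangent of half this angle, whatever the lens; pixels are square), "cx", "cy" (the principal point, pixels), "k1" (the pictures are not rectified: a ray, as slopes to the right and down, at radius r is drawn at 1 + k1 r^2 times it, then the intrinsics apply), "extrinsics" (4x4, takes a point from camera to world coordinates); the wrist camera has in their place "T_tool_cam" (4x4, takes a point from camera to tool coordinates, whose origin is the TCP and whose axes are the flange's). Camera axes: x right, y down, z forward; pixel columns grow to the right and rows downward; lengths in m; the calibration is good to about 2 mm. A picture is of the moment at which its call begins: read the wrist's pose just before it.
- ctrl.hand_in(): hands the job in; it is judged then, once.
The state is a dict: "time_s": time; "q": joint angles; "dq": joint speeds; "joint_efforts": joint torques, N m; "eef_pos": TCP position; "eef_rot": TCP orientation; "wrist_force": force on the tool from outside, world axes, zero at the start; "torque": the same for the moment, N m; "opening": opening from 0.0 (shut) to 1.0 (fully open); "grasp_force": force on a finger pad.
Only numpy, scipy, OpenCV 4.12 (cv2) and the standard library are available. Lean on these libraries where they do the work, as an engineer would, in place of code of your own. Each camera call takes 0.05 s, during which the arm holds its last target. There are 200 camera calls.

## Working session

There is one attempt and no reset: what is moved stays moved. The work goes in short steps, Python scripts to look and compute and a tool call to move; the robot and the scene stay as the last step left them, time stands still between calls to the robot, and variables do not carry over. Pictures are saved under pics/ and viewed, at most 14 in all, crops included, and the job is handed in when it is done.

Besides the shell and the picture viewer there is one more tool, called in YAML: its name, and indented under it one key for each argument. servo_tool: Moves the arm, as the interface text tells. Its arguments: {"type":"object","properties":{"series":{"type":"string"}},"required":["series"]}

```bash
ls; mkdir -p pics
cat > h.py <<'E'
import numpy as np, cv2
from bench import ctrl
from scipy.spatial.transform import Rotation as R
def pose():
    o=ctrl.get_obs(); q=o["eef_rot"]; T=np.eye(4)
    T[:3,:3]=R.from_quat([q[1],q[2],q[3],q[0]]).as_matrix(); T[:3,3]=o["eef_pos"]; return o,T
def look(n,save=None):
    o,T=pose(); c=ctrl.camera(n)
    E=np.array(c["extrinsics"]) if n!="wrist" else T@np.array(c["T_tool_cam"])
    h,w=c["img"].shape[:2]; f=h/2/np.tan(np.radians(c["fovy"])/2)
    K=np.array([[f,0,c["cx"]],[0,f,c["cy"]],[0,0,1]]); D=np.array([c["k1"],0,0,0.])
    v,u=np.mgrid[0:h,0:w]
    p=cv2.undistortPoints(np.stack([u,v],-1).reshape(-1,1,2).astype(np.float64),K,D).reshape(h,w,2)
    z=c["z_map"]; P=np.dstack([p*z[...,None],z])@E[:3,:3].T+E[:3,3]; P[z<=0]=np.nan
    if save: cv2.imwrite("pics/"+save,c["img"][:,:,::-1])
    return c["img"],P,E,K,D
E
python3 - <<'E'
from h import *
for n in("top","side"):
    img,P,E,K,D=look(n,n+"0.png"); np.save(n+"0.npy",P); print(n,E.round(3).tolist(),K[0,0],D)
o,T=pose(); print({k:np.round(v,3) for k,v in o.items()}); print(T.round(3))
E
```

```text
pics
top [[-0.01, -0.986, 0.165, 0.275], [-1.0, 0.011, 0.008, -0.012], [-0.01, -0.165, -0.986, 1.445], [0.0, 0.0, 0.0, 1.0]] 466.75102491332666 [-0.04309584  0.          0.          0.        ]
side [[0.971, -0.142, 0.192, 0.308], [-0.238, -0.649, 0.722, -0.877], [0.022, -0.747, -0.664, 0.908], [0.0, 0.0, 0.0, 1.0]] 424.8261582905957 [-0.02439498  0.          0.          0.        ]
{'time_s': np.float64(0.1), 'q': array([ 1.113,  0.181,  1.608, -0.   ,  1.354, -0.206]), 'dq': array([ 0.001, -0.   , -0.004, -0.001, -0.003, -0.002]), 'joint_efforts': array([ 0.0000e+00, -4.4588e+01, -3.5224e+01, -0.0000e+00,  4.0000e-03,
        0.0000e+00]), 'eef_pos': array([0.143, 0.556, 0.255]), 'eef_rot': array([-0.   ,  0.126,  0.992, -0.001]), 'wrist_force': array([ 0.472, -0.098, -0.535]), 'torque': array([-0.004, -0.014,  0.095]), 'grasp_force': np.float64(0.0), 'opening': np.float64(0.999)}
[[-0.968  0.249 -0.001  0.143]
 [ 0.249  0.968 -0.001  0.556]
 [ 0.    -0.002 -1.     0.255]
 [ 0.     0.     0.     1.   ]]
```

View pics/top0.png

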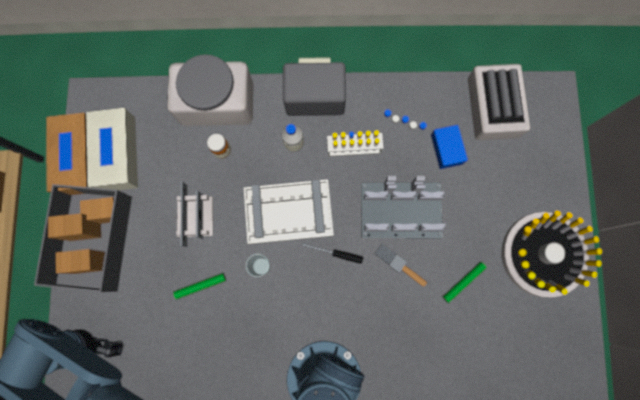

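View pics/side0.png

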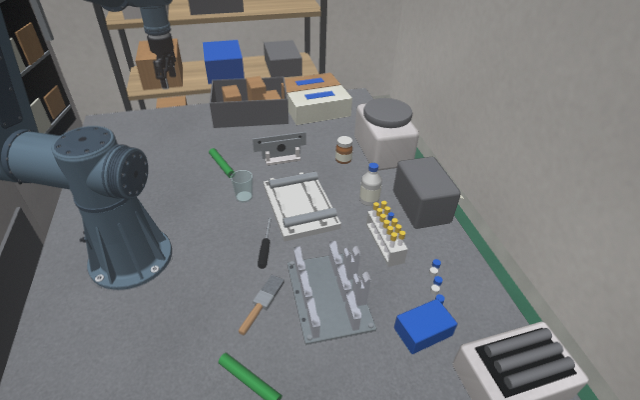

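Run:
```python
from h import *
P=np.load("top0.npy"); im=cv2.imread("pics/top0.png")
def comp(u0,u1,v0,v1,z0,z1,tag,amin=15):
    S=P[v0:v1,u0:u1]; m=((S[...,2]>z0)&(S[...,2]<z1)).astype(np.uint8)
    n,l,s,c=cv2.connectedComponentsWithStats(m)
    for i in range(1,n):
        if s[i,4]>=amin:
            q=S[l==i]; r=cv2.minAreaRect((q[:,:2]*1000).astype(np.float32))
            print(tag,s[i,4],"mean",q.mean(0).round(3),"rect",np.round(r[0],0),np.round(r[1],0),round(r[2],1),"z95",np.percentile(q[:,2],95).round(3))
comp(235,340,170,250,.040,.060,"rod")
comp(235,340,170,250,.014,.030,"rim")
comp(235,340,170,250,.003,.014,"traybase")
comp(355,450,170,245,.005,.020,"fbase")
comp(355,450,170,245,.055,.1,"V")
comp(355,450,170,245,.1,.14,"guide",5)
comp(170,218,175,250,.052,.1,"plate",8)
comp(170,218,175,250,.006,.02,"rackbase",8)
a=im[165:255,165:345]; b=im[165:255,345:455]
cv2.imwrite("pics/crop1.png",cv2.resize(im[165:255,165:455],None,fx=2.75,fy=2.75,interpolation=2))
```

```text
rod 444 mean [0.511 0.016 0.048] rect [512.  16.] [161.  27.] 5.1 z95 0.054
rod 443 mean [0.497 0.2   0.048] rect [499. 201.] [161.  28.] 5.4 z95 0.053
rim 123 mean [0.585 0.115 0.021] rect [586. 116.] [  8. 157.] 5.2 z95 0.027
rim 456 mean [0.472 0.111 0.022] rect [501. 108.] [177. 264.] 4.8 z95 0.027
rim 90 mean [0.539 0.113 0.024] rect [539. 115.] [14. 98.] 4.8 z95 0.029
rim 32 mean [0.444 0.071 0.023] rect [444.  74.] [12. 28.] 7.5 z95 0.029
rim 40 mean [0.438 0.134 0.025] rect [439. 134.] [13. 31.] 1.1 z95 0.029
rim 20 mean [0.393 0.043 0.017] rect [393.  43.] [39.  5.] 75.4 z95 0.02
traybase 53 mean [ 0.578 -0.002  0.008] rect [579.  -2.] [30. 18.] 7.6 z95 0.012
traybase 445 mean [0.568 0.116 0.007] rect [567. 116.] [ 34. 161.] 4.8 z95 0.012
traybase 35 mean [0.565 0.232 0.008] rect [565. 233.] [16. 20.] 89.7 z95 0.011
traybase 140 mean [ 0.505 -0.009  0.007] rect [505.  -9.] [87. 19.] 5.1 z95 0.011
traybase 1181 mean [0.494 0.109 0.007] rect [493. 110.] [ 87. 162.] 4.9 z95 0.011
traybase 115 mean [0.481 0.226 0.007] rect [483. 226.] [86. 15.] 5.2 z95 0.012
traybase 37 mean [ 0
[... 800 characters left out ...]
[ 0.58  -0.287  0.11 ] rect [ 581. -288.] [13. 24.] 0.1 z95 0.116
guide 36 mean [ 0.559 -0.203  0.11 ] rect [ 559. -202.] [24. 11.] 85.4 z95 0.117
guide 37 mean [ 0.557 -0.286  0.111] rect [ 558. -286.] [23. 11.] 86.0 z95 0.117
plate 198 mean [0.488 0.424 0.064] rect [492. 425.] [195.   9.] 1.5 z95 0.071
plate 170 mean [0.485 0.374 0.073] rect [488. 374.] [139.   8.] 2.2 z95 0.082
rackbase 343 mean [0.49  0.361 0.013] rect [487. 359.] [132.  34.] 2.1 z95 0.018
rackbase 265 mean [0.491 0.411 0.013] rect [492. 411.] [94. 28.] 2.6 z95 0.018
rackbase 95 mean [0.489 0.45  0.012] rect [492. 456.] [93. 22.] 2.1 z95 0.016
rackbase 22 mean [0.42  0.413 0.014] rect [418. 415.] [18. 41.] 55.3 z95 0.019
```

View pics/crop1.png

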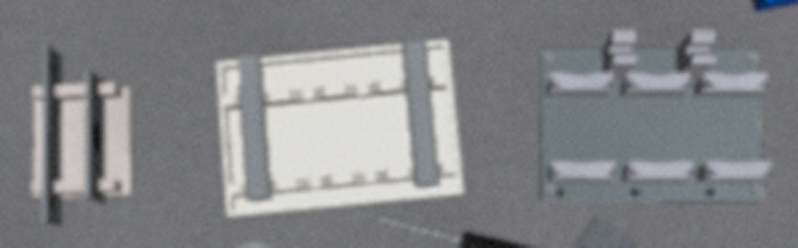

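```bash
cat >> h.py <<'E'
B=np.diag([-1.,1.,-1.])
def goal(p,yaw=0,roll=0,pitch=0,cmd=None):
    "row for TCP at p, tool x=-X, y=+Y turned by yaw about Z, then roll about tool x, pitch about tool y (deg)"
    o,T=pose()
    G=R.from_euler('z',yaw,degrees=True).as_matrix()@B@R.from_euler('x',roll,degrees=True).as_matrix()@R.from_euler('y',pitch,degrees=True).as_matrix()
    d=T[:3,:3].T@(np.array(p)-T[:3,3]); r=R.from_matrix(T[:3,:3].T@G).as_rotvec(degrees=True)
    print("shift",d.round(4),"rotvec",r.round(1),"rows>=",np.ceil(max(np.linalg.norm(d)/.0417,np.linalg.norm(r)/7.16)))
def st():
    o,T=pose(); t=T[:3,:3]
    print("t",round(o["time_s"],2),"p",T[:3,3].round(4),"x",t[:,0].round(3),"z",t[:,2].round(3),"open",round(float(o["opening"]),3),"gf",round(float(o["grasp_force"]),1),"F",np.round(o["wrist_force"],1),"M",np.round(o["torque"],2),"q",np.round(o["q"],2))
E
python3 - <<'E'
from h import *
c=ctrl.camera("wrist"); print(np.round(c["T_tool_cam"],3).tolist(),c["fovy"])
goal([.505,.016,.25],4.5)
goal([.505,.016,.25],4.5,0,20)
E
```

```text
[[0.0, -0.954, -0.299, 0.076], [1.0, 0.0, 0.0, 0.0], [-0.0, -0.299, 0.954, -0.119], [0.0, 0.0, 0.0, 1.0]] 71.69405642867488
shift [-0.4852 -0.4333  0.006 ] rotvec [ -0.1  -0.  -18.9] rows>= 16.0
shift [-0.4852 -0.4333  0.006 ] rotvec [  3.2  19.8 -18.7] rows>= 16.0
```

Run:
```python
from h import *
goal([.57,.05,.25],184.5)
goal([.61,.022,.115],184.5,0,-32)
```

```text
shift [-0.5397 -0.3842  0.0059] rotvec [-0.000e+00  1.000e-01  1.611e+02] rows>= 23.0
shift [-0.5854 -0.4011  0.1409] rotvec [ 44.5  -7.3 155.4] rows>= 23.0
```

servo_tool:
  series: "-1 -0.04 -0.04 0 0 0 7; -1 -0.08 -0.08 0 0 0 14; -1 -0.11 -0.11 0 0 0 21; -1 -0.14 -0.14 0 0 0 28; -1 -0.17 -0.17 0 0 0 35; -1 -0.20 -0.20 0 0 0 42; -1 -0.23 -0.23 0 0 0 49; -1 -0.26 -0.26 0 0 0 56; -1 -0.29 -0.29 0 0 0 63; -1 -0.32 -0.32 0 0 0 70; -1 -0.35 -0.34 0 0 0 77; -1 -0.38 -0.36 0 0 0 84"

```text
time_s: 1.15
eef_pos: [0.4065, 0.1302, 0.2564]
eef_rot: [0.0, 0.759, 0.651, 0.0]
wrist_force: [1.0, -0.9, 0.6]
opening: 1.003
grasp_force: 0.0
```

Run:
```python
from h import *
st()
goal([.57,.05,.25],184.5)
goal([.61,.022,.115],184.5,0,-32)
```

```text
t 1.15 p [0.4065 0.1302 0.2564] x [0.153 0.988 0.   ] z [ 0.  0. -1.] open 1.003 gf 0.0 F [ 1.  -0.9  0.6] M [0.   0.02 0.01] q [ 0.03 -0.17  1.96  0.    1.35  0.18]
shift [-0.0543  0.1738  0.0065] rotvec [ 0.  -0.  76.7] rows>= 11.0
shift [-0.0759  0.2175  0.1415] rotvec [ 21.4 -27.1  74.6] rows>= 12.0
```

servo_tool:
  series: "-1 -0.02 0.04 0 1.8 -2.3 6.2; -1 -0.03 0.08 0.01 3.6 -4.5 12.4; -1 -0.04 0.11 0.02 5.4 -6.8 18.6; -1 -0.05 0.14 0.03 7.1 -9 24.9; -1 -0.06 0.17 0.04 8.9 -11.3 31; -1 -0.07 0.20 0.06 10.7 -13.5 37.3; -1 -0.076 0.218 0.08 12.5 -15.8 43.5; -1 -0.076 0.218 0.10 14.3 -18 49.7; -1 -0.076 0.218 0.12 16 -20.3 56; -1 -0.076 0.218 0.13 17.8 -22.6 62.2; -1 -0.076 0.218 0.14 19.6 -24.8 68.4; -1 -0.076 0.218 0.1415 21.4 -27.1 74.6"

```text
time_s: 2.15
eef_pos: [0.6093, 0.0255, 0.1117]
eef_rot: [0.012, 0.959, 0.038, -0.279]
wrist_force: [-0.7, 0.1, -0.2]
opening: 1.002
grasp_force: 0.0
```

servo_tool:
  series: "-1 0 0 0 0 0 0; -1 0 0 0 0 0 0; -1 0 0 0 0 0 0; -1 0 0 0 0 0 0"

```text
time_s: 2.48
eef_pos: [0.611, 0.0255, 0.1157]
eef_rot: [0.012, 0.96, 0.042, -0.275]
wrist_force: [0.6, 0.6, 0.2]
opening: 0.998
grasp_force: 0.0
```

Run:
```python
from h import *
st()
img,P,E,K,D=look("wrist","w1.png"); np.save("w1.npy",P); print(E.round(3).tolist(),np.isnan(P[...,0]).mean())
goal([.61,.022,.115],184.5,0,-32)
```

```text
t 2.48 p [0.611  0.0255 0.1157] x [ 0.845  0.074 -0.529] z [-0.527 -0.046 -0.849] open 0.998 gf 0.0 F [0.6 0.6 0.2] M [-0.   -0.21 -0.01] q [-0.1   0.77  1.16 -0.1   1.76  1.39]
[[0.087, -0.651, -0.754, 0.738], [-0.996, -0.057, -0.066, 0.037], [0.0, 0.757, -0.653, 0.176], [0.0, 0.0, 0.0, 1.0]] 0.0238828125
shift [-0.0006  0.0034  0.0014] rotvec [ 0.3 -0.1  0.4] rows>= 1.0
```

View pics/w1.png

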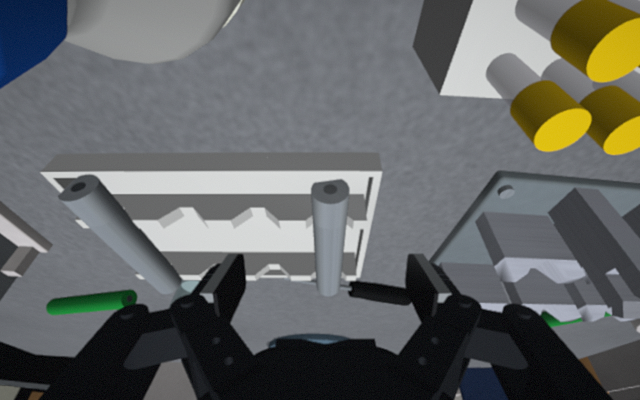

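Run:
```python
from h import *
im=cv2.imread("pics/w1.png")
a=im[165:225,290:370]; b=im[165:225,50:130]
f=lambda a: cv2.resize(cv2.flip(a,-1),None,fx=5,fy=5,interpolation=cv2.INTER_CUBIC)
cv2.imwrite("pics/ends.png",np.hstack([f(a),f(b)]))
```

```text
(no output)
```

View pics/ends.png

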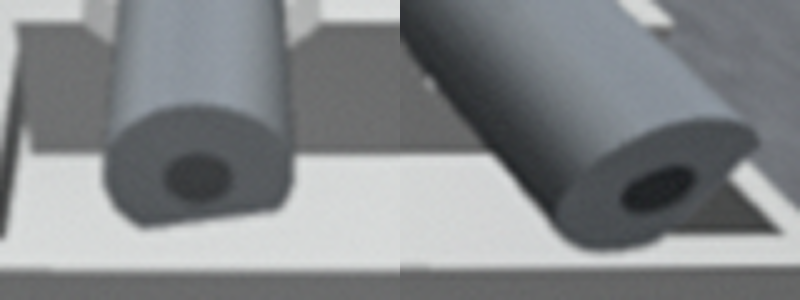

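Run:
```python
from h import *
img=cv2.imread("pics/w1.png")
c=ctrl.camera("wrist"); h=400; f=h/2/np.tan(np.radians(c["fovy"])/2)
K=np.array([[f,0,c["cx"]],[0,f,c["cy"]],[0,0,1]]);D=np.array([c["k1"],0,0,0.])
o,T=pose();E=T@np.array(c["T_tool_cam"])
def pl(pts,u0,end,yaw):
    n=np.array([np.cos(np.radians(yaw)),np.sin(np.radians(yaw)),0]); e=np.array([-n[1],n[0],0])
    uv=np.array([[u0+79-X/5+.4,165+59-Y/5+.4] for X,Y in pts])
    d=cv2.undistortPoints(uv.reshape(-1,1,2),K,D).reshape(-1,2); d=np.c_[d,np.ones(len(d))]@E[:3,:3].T
    s=((end-E[:3,3])@n)/(d@n); Q=E[:3,3]+d*s[:,None]-end
    q=np.c_[Q@e,Q[:,2]]; print((q*1000).round(1).tolist())
    t=q[1]-q[0]; t/=np.linalg.norm(t); N=np.array([t[1],-t[0]])
    print("normal angle (deg from +y to up)",np.degrees(np.arctan2(N[1],N[0])).round(1),"dist",(q[0]@N*1000).round(1))
# points ordered so that outward normal is right of travel; include top, left, right extremes
pl([(143,227),(275,211),(198,105),(105,172),(293,165),(198,178)],290,np.array([.592,.022,.036]),4.5)
pl([(265,240),(357,140),(305,118),(155,218),(258,190)],50,np.array([.579,.207,.036]),4.5)
```

```text
[[-9.9, -11.1], [10.0, -7.5], [-1.3, 13.4], [-15.0, 0.4], [12.4, 2.0], [-1.4, -0.8]]
normal angle (deg from +y to up) -79.8 dist 9.2
[[9.6, -11.8], [11.2, 9.2], [0.4, 13.4], [-11.1, -6.9], [1.9, -1.0]]
normal angle (deg from +y to up) -4.3 dist 10.4
```

Run:
```python
from h import *
goal([.504,.0145,.12],184.5)
goal([.504,.0145,.045],184.5)
```

```text
shift [-0.0934  0.0017  0.0534] rotvec [ 0.2 31.9  0.4] rows>= 5.0
shift [-0.0537  0.0017  0.117 ] rotvec [ 0.2 31.9  0.4] rows>= 5.0
```

servo_tool:
  series: "0 -0.02 0 0.005 0 5 0; 0 -0.04 0 0.015 0 11 0; 0 -0.06 0.001 0.03 0 18 0.2; 0 -0.08 0.001 0.045 0.1 25 0.4; 0 -0.0934 0.0017 0.0534 0.2 31.9 0.4; 0 -0.0934 0.0017 0.0534 0.2 31.9 0.4; 0 -0.0934 0.0017 0.0534 0.2 31.9 0.4; 0 -0.0934 0.0017 0.0534 0.2 31.9 0.4"

```text
time_s: 3.25
eef_pos: [0.5049, 0.0142, 0.1208]
eef_rot: [0.0, 0.999, 0.039, 0.0]
wrist_force: [0.6, -0.2, 0.7]
opening: 0.5
grasp_force: 0.0
```

Run:
```python
from h import *
st()
img,P,E,K,D=look("wrist","w2.png")
m=(abs(P[...,0]-.52)<.1)&(abs(P[...,1]-.015)<.03)&(P[...,2]>.040)&(P[...,2]<.054)
n,l,s,c=cv2.connectedComponentsWithStats(m.astype(np.uint8)); i=1+s[1:,4].argmax(); q=P[l==i]
print(len(q),q.mean(0).round(4),q.min(0).round(3),q.max(0).round(3))
for x in(.46,.48,.5,.52,.54,.56):
    a=q[abs(q[:,0]-x)<.005]
    if len(a): print(x,a[:,1].min().round(4),a[:,1].max().round(4),a[:,2].max().round(4))
goal([.504,.0145,.045],184.5)
```

```text
t 3.25 p [0.5049 0.0142 0.1208] x [0.997 0.077 0.   ] z [ 0. -0. -1.] open 0.5 gf 0.0 F [ 0.6 -0.2  0.7] M [-0.01 -0.    0.02] q [-0.21  0.2   1.89 -0.    1.05  1.29]
7560 [0.524  0.0146 0.0487] [ 0.433 -0.006  0.04 ] [0.595 0.034 0.053]
0.46 -0.0051 0.0227 0.0523
0.48 -0.0031 0.0248 0.0525
0.5 -0.001 0.0259 0.0531
0.52 0.0003 0.0279 0.0525
0.54 0.0022 0.0299 0.0529
0.56 0.0042 0.0318 0.0527
shift [-0.002  -0.0007  0.0759] rotvec [ 0.  -0.  -0.1] rows>= 2.0
```

servo_tool:
  series: "0 0.001 0.0015 0.03 0 0 -0.8; 0 0.001 0.0015 0.06 0 0 -0.8; 0 0.001 0.0015 0.077 0 0 -0.8; 0 0.001 0.0015 0.077 0 0 -0.8; 0 0.001 0.0015 0.077 0 0 -0.8; 1 0.001 0.0015 0.077 0 0 -0.8; 1 0.001 0.0015 0.077 0 0 -0.8; 1 0.001 0.0015 0.077 0 0 -0.8; 1 0.001 0.0015 0.077 0 0 -0.8; 1 0.001 0.0015 0.077 0 0 -0.8"

```text
time_s: 4.13
eef_pos: [0.5066, 0.0129, 0.0437]
eef_rot: [0.0, 0.999, 0.045, 0.001]
wrist_force: [3.8, 2.9, 4.6]
opening: 0.306
grasp_force: 59.3
```

servo_tool:
  series: "1 0 0 0 0 0 0; 1 0 0 -0.02 0 0 0; 1 0 0 -0.05 0 0 0; 1 0 0 -0.085 0 0 0; 1 0 0 -0.12 0 0 0; 1 0 0 -0.14 0 0 0; 1 0 0 -0.14 0 0 0; 1 0 0 -0.14 0 0 0"

```text
time_s: 4.8
eef_pos: [0.5046, 0.0128, 0.182]
eef_rot: [-0.0, 0.999, 0.045, -0.001]
wrist_force: [-0.5, 0.7, -3.8]
opening: 0.309
grasp_force: 60.0
```

Run:
```python
from h import *
st()
# wanted: grasp at rod x=-8 -> frame x -8 (+1); frame yaw -.5
goal([.491,-.33,.18],179.5)
goal([.491,-.33,.18],179.5,50)
goal([.491,-.33,.18],179.5,-50)
```

```text
t 4.8 p [0.5046 0.0128 0.182 ] x [ 0.996  0.091 -0.003] z [-0.003 -0.    -1.   ] open 0.309 gf 60.0 F [-0.5  0.7 -3.8] M [-0.03  0.03 -0.03] q [-0.21  0.11  1.85 -0.    1.19  1.27]
shift [-0.0447  0.3401  0.0021] rotvec [-0.   0.2  5.7] rows>= 9.0
shift [-0.0447  0.3401  0.0021] rotvec [50.   2.6  5.3] rows>= 9.0
shift [-0.0447  0.3401  0.0021] rotvec [-50.   -2.3   5.4] rows>= 9.0
```

```bash
cat >> h.py <<'E'
def rodtool(save=None):
    "held rod in tool frame: extents along x and axis"
    o,T=pose(); img,P,E,K,D=look("wrist",save)
    Q=(P-T[:3,3])@T[:3,:3]
    m=(abs(Q[...,0])<.12)&(abs(Q[...,1])<.02)&(abs(Q[...,2]-.007)<.022)
    n,l,s,c=cv2.connectedComponentsWithStats(m.astype(np.uint8))
    i=1+s[1:,4].argmax(); q=Q[l==i]
    print("ext x",q[:,0].min().round(4),q[:,0].max().round(4),len(q))
    for x in(-.08,-.06,-.04,.02,.03,.04,.06,.07):
        a=q[abs(q[:,0]-x)<.004]
        if len(a)>5: print(x,"y",a[:,1].min().round(4),a[:,1].max().round(4),"ztop",np.percentile(a[:,2],3).round(4))
E
python3 - <<'E'
from h import *
rodtool("w3.png")
E
```

```text
ext x -0.0365 0.0878 16174
0.02 y -0.0133 0.0139 ztop -0.0081
0.03 y -0.0136 0.0139 ztop -0.0081
0.04 y -0.0136 0.0137 ztop -0.0081
0.06 y -0.0136 0.0141 ztop -0.0082
0.07 y -0.0137 0.0143 ztop -0.0082
```

View pics/w3.png

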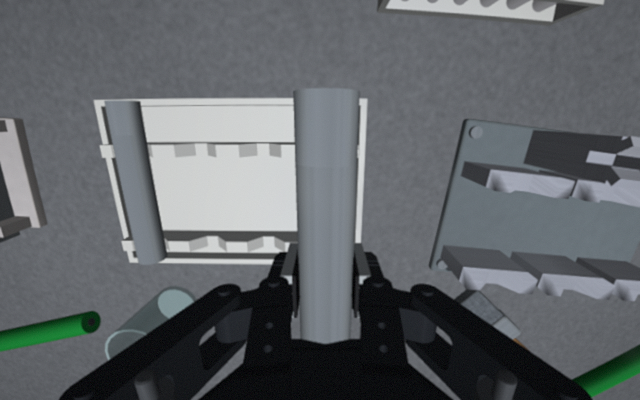

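Run:
```python
from h import *
goal([.4905,-.3338,.18],179.5,50)
```

```text
shift [-4.450e-02  3.442e-01  3.000e-04] rotvec [49.9  2.8  5.2] rows>= 9.0
```

servo_tool:
  series: "1 -0.005 0.03 0 0 0 0.6; 1 -0.01 0.06 0 0 0 1; 1 -0.013 0.095 0 5 0 1.5; 1 -0.017 0.13 0 10 0.5 2; 1 -0.021 0.165 0 15 0.8 2.4; 1 -0.026 0.20 0 20 1 2.8; 1 -0.030 0.235 0 26 1.4 3.2; 1 -0.035 0.27 0 32 1.7 3.6; 1 -0.04 0.305 0 38 2 4; 1 -0.043 0.33 0.001 44 2.3 4.5; 1 -0.0452 0.344 0.002 50 2.6 5.3; 1 -0.0452 0.344 0.002 50 2.6 5.3"

```text
time_s: 5.85
eef_pos: [0.4874, -0.3365, 0.1704]
eef_rot: [-0.43, 0.903, -0.01, -0.001]
wrist_force: [-1.0, 1.0, -7.0]
opening: 0.309
grasp_force: 60.7
```

Run:
```python
from h import *
st()
goal([.4905,-.3338,.18],179.5,50)
goal([.4905,-.3338,.12],179.5,50)
goal([.4905,-.3338,.081],179.5,50)
```

```text
t 5.85 p [ 0.4874 -0.3365  0.1704] x [ 1.    -0.017 -0.011] z [ 0.006  0.776 -0.631] open 0.309 gf 60.7 F [-1.  1. -7.] M [-0.91  0.09  0.02] q [-1.02  0.74  1.23  0.46  1.94  0.56]
shift [ 0.0029 -0.0092 -0.0039] rotvec [-0.9  0.  -0.8] rows>= 1.0
shift [0.0035 0.0373 0.0339] rotvec [-0.9  0.  -0.8] rows>= 2.0
shift [0.004  0.0676 0.0586] rotvec [-0.9  0.  -0.8] rows>= 3.0
```

servo_tool:
  series: "1 0 0 0 0 0 0; 1 0 0 0 0 0 0; 1 0 0 0 0 0 0"

```text
time_s: 6.1
eef_pos: [0.4916, -0.3323, 0.1799]
eef_rot: [-0.423, 0.906, -0.004, 0.001]
wrist_force: [-0.0, 0.1, -3.3]
opening: 0.306
grasp_force: 60.7
```

Run:
```python
from h import *
st(); rodtool()
goal([.4905,-.3338,.12],179.5,50)
goal([.4905,-.3338,.081],179.5,50)
```

```text
t 6.1 p [ 0.4916 -0.3323  0.1799] x [ 1.    -0.007 -0.001] z [ 0.005  0.766 -0.642] open 0.306 gf 60.7 F [-0.   0.1 -3.3] M [-0.76  0.03  0.  ] q [-1.01  0.72  1.24  0.46  1.93  0.56]
ext x -0.0369 0.0878 16147
0.02 y -0.0141 0.0131 ztop -0.0075
0.03 y -0.0144 0.0131 ztop -0.0075
0.04 y -0.014 0.0131 ztop -0.0076
0.06 y -0.0146 0.0132 ztop -0.0076
0.07 y -0.0141 0.0134 ztop -0.0076
shift [-0.0013  0.0475  0.038 ] rotvec [0.  0.1 0.1] rows>= 2.0
shift [-0.0013  0.0773  0.0631] rotvec [0.  0.1 0.1] rows>= 3.0
```

servo_tool:
  series: "1 0 0.02 0.016 0 0 0; 1 -0.0013 0.0475 0.038 0 0 0; 1 -0.0013 0.065 0.053 0 0 0; 1 -0.0013 0.0773 0.0631 0 0 0; 1 -0.0013 0.0773 0.0631 0 0 0; 1 -0.0013 0.0773 0.0631 0 0 0; 1 -0.0013 0.0773 0.0631 0 0 0"

```text
time_s: 6.73
eef_pos: [0.4906, -0.3347, 0.0814]
eef_rot: [-0.422, 0.906, -0.003, 0.002]
wrist_force: [-0.6, 0.5, -3.6]
opening: 0.31
grasp_force: 61.3
```

Run:
```python
from h import *
st()
```

```text
t 6.73 p [ 0.4906 -0.3347  0.0814] x [ 1.    -0.008  0.   ] z [ 0.006  0.765 -0.643] open 0.31 gf 61.3 F [-0.6  0.5 -3.6] M [-0.77  0.06  0.06] q [-1.01  0.85  1.24  0.44  1.81  0.5 ]
```

servo_tool:
  series: "1 0 0.0014 0.0022 0 0 0; 1 0 0.0014 0.0022 0 0 0; 1 0 0.0014 0.0022 0 0 0; 1 0 0.0014 0.0022 0 0 0"

```text
time_s: 7.07
eef_pos: [0.4907, -0.3348, 0.0803]
eef_rot: [-0.423, 0.906, -0.003, 0.002]
wrist_force: [-1.2, -2.5, 5.0]
opening: 0.303
grasp_force: 62.2
```

Run:
```python
from h import *
st()
```

```text
t 7.07 p [ 0.4907 -0.3348  0.0803] x [ 1.    -0.008  0.002] z [ 0.007  0.766 -0.643] open 0.303 gf 62.2 F [-1.2 -2.5  5. ] M [0.09 0.06 0.09] q [-1.01  0.86  1.24  0.44  1.81  0.5 ]
```

servo_tool:
  series: "0.1 0 0 0 0 0 0; 0 0 0 0 0 0 0; 0 0 0 0 0 0 0; 0 0 0 -0.015 0 0 0; 0 0 0 -0.045 0 0 0; 0 0 0 -0.08 0 0 0; 0 0 0 -0.11 0 0 0; 0 0 0 -0.13 0 0 0; 0 0 0 -0.13 0 0 0; 0 0 0 -0.13 0 0 0"

```text
time_s: 7.9
eef_pos: [0.4891, -0.4344, 0.1613]
eef_rot: [-0.423, 0.906, -0.004, 0.002]
wrist_force: [0.1, -0.1, -0.9]
opening: 0.5
grasp_force: 0.0
```

Run:
```python
from h import *
st()
goal([.4905,-.3,.19],179.5,0)
goal([.4905,-.2623,.1314],179.5,-50)
```

```text
t 7.9 p [ 0.4891 -0.4344  0.1613] x [ 1.   -0.01 -0.  ] z [ 0.007  0.766 -0.643] open 0.5 gf 0.0 F [ 0.1 -0.1 -0.9] M [-0.38  0.05  0.03] q [-1.08  0.91  0.96  0.43  2.04  0.54]
shift [ 1.000e-04 -1.084e-01  8.450e-02] rotvec [-50.  -0.  -0.] rows>= 7.0
shift [-0.0002 -0.0877  0.151 ] rotvec [-100.     0.    -0.1] rows>= 14.0
```

servo_tool:
  series: "0 0 -0.03 0.005 -7 0 0; 0 0 -0.06 0.02 -14 0 0; 0 0 -0.09 0.045 -21 0 0; 0 0 -0.105 0.075 -28 0 0; 0 0 -0.11 0.085 -35 0 0; 0 0 -0.112 0.09 -42 0 0; 0 0 -0.113 0.098 -49 0 0; 0 0 -0.113 0.105 -56 0 0; 0 0 -0.113 0.11 -63 0 0; 0 0 -0.113 0.12 -70 0 0; 0 0 -0.11 0.125 -77 0 0; 0 0 -0.11 0.13 -84 0 0"

```text
time_s: 8.9
eef_pos: [0.4895, -0.2611, 0.1606]
eef_rot: [0.292, 0.956, -0.002, -0.001]
wrist_force: [-0.5, -0.3, -0.9]
opening: 0.499
grasp_force: 0.0
```

servo_tool:
  series: "0 0 0 0 -7 0 0; 0 0 0 0 -14 0 0; 0 0 0 0 -16 0 0; 0 0 0 0 -16 0 0; 0 0 0 0 -16 0 0; 0 0 0 0 -16 0 0"

```text
time_s: 9.4
eef_pos: [0.4902, -0.2632, 0.1617]
eef_rot: [0.42, 0.908, -0.003, -0.003]
wrist_force: [0.4, 0.2, -0.4]
opening: 0.497
grasp_force: 0.0
```

Run:
```python
from h import *
st()
goal([.4905,-.2623,.1314],179.5,-50)
goal([.4905,-.3236,.080],179.5,-50)
img,P,E,K,D=look("wrist","w4.png")
m=(abs(P[...,0]-.51)<.1)&(abs(P[...,1]+.329)<.022)&(P[...,2]>.065)&(P[...,2]<.1)
q=P[m]; print(len(q),q[:,0].min(),q[:,0].max())
for x in(.43,.46,.48,.5,.52,.54,.56,.57):
    a=q[abs(q[:,0]-x)<.004]
    if len(a)>9:
        r=cv2.fitEllipse  # noqa
        A=np.c_[2*a[:,1:],np.ones(len(a))]; s=np.linalg.lstsq(A,(a[:,1:]**2).sum(1),rcond=None)[0]
        print(x,len(a),"ymin/max",a[:,1].min().round(4),a[:,1].max().round(4),"zmax",a[:,2].max().round(4),"circ",s[:2].round(4),np.sqrt(s[2]+s[:2]@s[:2]).round(4))
```

```text
t 9.4 p [ 0.4902 -0.2632  0.1617] x [ 1.    -0.008 -0.002] z [-0.008 -0.762 -0.648] open 0.497 gf 0.0 F [ 0.4  0.2 -0.4] M [ 0.38 -0.05 -0.01] q [-0.32  0.29  1.94 -1.1   0.95  1.96]
shift [ 0.0004 -0.0237  0.0189] rotvec [-0.4  0.1  0.1] rows>= 1.0
shift [ 0.001  -0.0231  0.0989] rotvec [-0.4  0.1  0.1] rows>= 3.0
5700 0.41823120934546965 0.5784290692977723
0.43 213 ymin/max -0.3352 -0.3143 zmax 0.0912 circ [-0.329  0.077] 0.0133
0.46 245 ymin/max -0.3367 -0.3148 zmax 0.0913 circ [-0.3293  0.0768] 0.0136
0.48 291 ymin/max -0.3367 -0.3154 zmax 0.0914 circ [-0.3296  0.0769] 0.0135
0.5 310 ymin/max -0.338 -0.3155 zmax 0.0911 circ [-0.33    0.0767] 0.0136
0.52 335 ymin/max -0.3389 -0.3158 zmax 0.0915 circ [-0.3302  0.0768] 0.0136
0.54 431 ymin/max -0.34 -0.3072 zmax 0.0916 circ [-0.3266  0.0774] 0.0124
0.56 110 ymin/max -0.3376 -0.3239 zmax 0.0913 circ [-0.3311  0.0833] 0.0075
0.57 323 ymin/max -0.3382 -0.3172 zmax 0.0914 circ [-0.3302  0.0791] 0.0114
```

Run:
```python
from h import *
goal([.4905,-.275,.1366],179.3,-42)
goal([.4905,-.3251,.0809],179.3,-42)
```

```text
shift [ 0.0002 -0.0123  0.0252] rotvec [ 7.7 -0.1  0.2] rows>= 2.0
shift [ 0.0007 -0.0224  0.0994] rotvec [ 7.7 -0.1  0.2] rows>= 3.0
```

servo_tool:
  series: "0 0 -0.0125 0.02 4 0 0; 0 0.0003 -0.0125 0.025 7.7 -0.1 0.2; 0 0.0003 -0.0125 0.025 7.7 -0.1 0.2; 0 0.0007 -0.0155 0.05 7.7 -0.1 0.2; 0 0.0007 -0.02 0.08 7.7 -0.1 0.2; 0 0.0007 -0.0224 0.0994 7.7 -0.1 0.2; 0 0.0007 -0.0224 0.0994 7.7 -0.1 0.2; 0 0.0007 -0.0224 0.0994 7.7 -0.1 0.2; 0 0.0007 -0.0224 0.0994 7.7 -0.1 0.2"

```text
time_s: 10.2
eef_pos: [0.4909, -0.3252, 0.0818]
eef_rot: [0.359, 0.933, -0.006, -0.002]
wrist_force: [-0.4, 0.7, 0.3]
opening: 0.5
grasp_force: 0.0
```

Run:
```python
from h import *
st(); goal([.4905,-.3251,.0809],179.3,-42)
```

```text
t 10.2 p [ 0.4909 -0.3252  0.0818] x [ 1.    -0.013  0.001] z [-0.008 -0.671 -0.742] open 0.5 gf 0.0 F [-0.4  0.7  0.3] M [ 0.31 -0.01  0.02] q [-0.49  0.42  1.9  -1.06  0.75  1.89]
shift [-0.0004 -0.0007  0.0007] rotvec [ 0.1 -0.  -0.1] rows>= 1.0
```

servo_tool:
  series: "1 0 -0.0007 0.0007 0 0 0; 1 0 -0.0007 0.0007 0 0 0; 1 0 -0.0007 0.0007 0 0 0; 1 0 -0.0007 0.0007 0 0 0; 1 0 -0.0007 0.0007 0 0 0; 1 0 0.009 -0.01 0 0 0; 1 0 0.02 -0.0223 0 0 0; 1 0 0.033 -0.037 0 0 0; 1 0 0.033 -0.037 0 0 0; 1 0 0.033 -0.037 0 0 0; 1 0 0.033 -0.037 0 0 0"

```text
time_s: 11.12
eef_pos: [0.49, -0.3241, 0.1292]
eef_rot: [0.358, 0.934, -0.006, -0.003]
wrist_force: [-0.2, 0.5, -4.0]
opening: 0.305
grasp_force: 60.0
```

Run:
```python
from h import *
st(); rodtool()
goal([.4905,-.3298,.15],179.3,0)
goal([.4905,-.3350,.13],179.3,52)
goal([.4905,-.3350,.0815],179.3,52)
```

```text
t 11.12 p [ 0.49   -0.3241  0.1292] x [ 1.    -0.013 -0.001] z [-0.009 -0.669 -0.743] open 0.305 gf 60.0 F [-0.2  0.5 -4. ] M [ 0.72  0.11 -0.01] q [-0.49  0.32  1.9  -0.98  0.8   1.76]
ext x -0.037 0.0873 15474
0.02 y -0.0134 0.0142 ztop -0.0071
0.03 y -0.0129 0.0145 ztop -0.0071
0.04 y -0.0133 0.0145 ztop -0.007
0.06 y -0.0133 0.0146 ztop -0.007
0.07 y -0.0108 0.0146 ztop -0.007
shift [ 0.0009  0.0185 -0.012 ] rotvec [42.   0.1 -0. ] rows>= 6.0
shift [0.001  0.009  0.0063] rotvec [94.   0.1 -0.1] rows>= 14.0
shift [ 0.0011 -0.0235  0.0424] rotvec [94.   0.1 -0.1] rows>= 14.0
```

servo_tool:
  series: "1 0 0.005 -0.005 7 0 0; 1 0 0.01 -0.008 14 0 0; 1 0.001 0.013 -0.01 21 0 0; 1 0.001 0.015 -0.011 28 0 0; 1 0.001 0.017 -0.012 35 0 0; 1 0.001 0.0185 -0.012 42 0.1 0; 1 0.001 0.0185 -0.012 49 0.1 0; 1 0.001 0.0185 -0.012 56 0.1 0; 1 0.001 0.018 -0.011 63 0.1 0; 1 0.001 0.017 -0.01 70 0.1 0; 1 0.001 0.016 -0.008 77 0.1 0; 1 0.001 0.015 -0.006 84 0.1 0"

```text
time_s: 12.17
eef_pos: [0.4909, -0.3328, 0.1439]
eef_rot: [-0.351, 0.936, -0.006, 0.003]
wrist_force: [1.1, -0.5, -4.2]
opening: 0.308
grasp_force: 60.1
```

servo_tool:
  series: "1 0 0 0 6.5 0 0; 1 0 0 0 13 0 0; 1 0 0 0 13 0 0; 1 0 0 0 13 0 0; 1 0 0 0 13 0 0"

```text
time_s: 12.58
eef_pos: [0.4914, -0.3317, 0.1441]
eef_rot: [-0.452, 0.892, -0.006, 0.003]
wrist_force: [-0.5, 0.4, -4.4]
opening: 0.306
grasp_force: 60.2
```

Run:
```python
from h import *
st()
goal([.4905,-.3353,.105],179.3,55)
goal([.4905,-.3353,.0795],179.3,55)
```

```text
t 12.58 p [ 0.4914 -0.3317  0.1441] x [ 1.    -0.013  0.   ] z [ 0.01   0.806 -0.592] open 0.306 gf 60.2 F [-0.5  0.4 -4.4] M [-0.83 -0.03  0.06] q [-1.02  0.8   1.22  0.48  1.93  0.54]
shift [-0.0008  0.0336  0.0202] rotvec [ 1.3 -0.   0. ] rows>= 1.0
shift [-0.0008  0.0542  0.0353] rotvec [ 1.3 -0.   0. ] rows>= 2.0
```

servo_tool:
  series: "1 -0.0008 0.0336 0.0202 1.3 0 0; 1 -0.0008 0.045 0.029 1.3 0 0; 1 -0.0008 0.0542 0.0353 1.3 0 0; 1 -0.0008 0.0542 0.0353 1.3 0 0; 1 -0.0008 0.0542 0.0353 1.3 0 0; 1 -0.0008 0.0542 0.0353 1.3 0 0; 0.1 -0.0008 0.0542 0.0353 1.3 0 0; 0 -0.0008 0.0542 0.0353 1.3 0 0; 0 -0.0008 0.0542 0.0353 1.3 0 0; 0 -0.0008 0.054 0.015 1.3 0 0; 0 -0.0008 0.054 -0.02 1.3 0 0; 0 -0.0008 0.054 -0.06 1.3 0 0"

```text
time_s: 13.58
eef_pos: [0.4896, -0.4108, 0.1366]
eef_rot: [-0.464, 0.886, -0.005, 0.002]
wrist_force: [0.4, 0.5, 0.2]
opening: 0.498
grasp_force: 0.0
```

Run:
```python
from h import *
st()
goal([.55,-.33,.22],179.3,0,-15)
```

```text
t 13.58 p [ 0.4896 -0.4108  0.1366] x [ 1.    -0.011 -0.   ] z [ 0.008  0.823 -0.569] open 0.498 gf 0.0 F [0.4 0.5 0.2] M [-0.39  0.02  0.01] q [-1.07  0.95  0.99  0.47  2.06  0.54]
shift [ 0.0595 -0.1149  0.0195] rotvec [-55.  -13.7   7.3] rows>= 8.0
```

servo_tool:
  series: "0 0.005 -0.03 -0.02 -7 -1.7 0.9; 0 0.012 -0.06 -0.03 -14 -3.4 1.8; 0 0.02 -0.08 -0.03 -21 -5 2.8; 0 0.03 -0.1 -0.02 -28 -7 3.7; 0 0.04 -0.11 -0.01 -35 -8.7 4.6; 0 0.05 -0.114 0.01 -42 -10.5 5.5; 0 0.058 -0.115 0.02 -49 -12.2 6.4; 0 0.0595 -0.115 0.02 -55 -13.7 7.3; 0 0.0595 -0.115 0.02 -55 -13.7 7.3; 0 0.0595 -0.115 0.02 -55 -13.7 7.3; 0 0.0595 -0.115 0.02 -55 -13.7 7.3"

```text
time_s: 14.5
eef_pos: [0.5498, -0.3312, 0.2199]
eef_rot: [-0.0, 0.992, -0.008, -0.129]
wrist_force: [0.4, -1.2, -0.5]
opening: 0.498
grasp_force: 0.0
```

```bash
cat >> h.py <<'E'
def flat(yc,xe,save=None):
    "normal of flat of rod near y=yc with end x=xe from wrist depth"
    st(); img,P,E,K,D=look("wrist",save)
    for lo,hi,n in((-.140,-.100,"body"),(-.024,-.006,"flat")):
        m=(P[...,0]>xe+lo)&(P[...,0]<xe+hi)&(abs(P[...,1]-yc)<.0125)&(P[...,2]>.073)&(P[...,2]<.1)
        q=P[m]; print(n,len(q),"z by y:",[(round((k-12)*1.0),round(float(np.median(q[abs(q[:,1]-yc-(k-12)/1000)<.002,2]))*1000,1)) for k in range(0,25,4) if (abs(q[:,1]-yc-(k-12)/1000)<.002).sum()>2])
    a=q[abs(q[:,1]-yc)<.008]; A=np.c_[a[:,:2],np.ones(len(a))]; s=np.linalg.lstsq(A,a[:,2],rcond=None)[0]
    print("flat plane slope deg dz/dx,dz/dy",np.degrees(np.arctan(s[:2])).round(1),"res mm",(np.std(A@s-a[:,2])*1000).round(2))
E
python3 - <<'E'
from h import *
flat(-.330,.578,"w5.png")
im=cv2.imread("pics/w5.png");
E
```

```text
t 14.5 p [ 0.5498 -0.3312  0.2199] x [ 0.967 -0.015 -0.256] z [-0.256  0.003 -0.967] open 0.498 gf 0.0 F [ 0.4 -1.2 -0.5] M [ 0.02 -0.13  0.08] q [-0.66  0.51  1.28 -0.15  1.57  0.95]
body 644 z by y: [(-12, 84.7), (-8, 87.6), (-4, 89.5), (0, 90.3), (4, 89.7), (8, 87.8), (12, 84.7)]
flat 531 z by y: [(-12, 85.8), (-8, 87.5), (-4, 86.7), (0, 85.6), (4, 84.6), (8, 83.7), (12, 82.5)]
flat plane slope deg dz/dx,dz/dy [ -0.2 -14.8] res mm 0.62
```

View pics/w5.png

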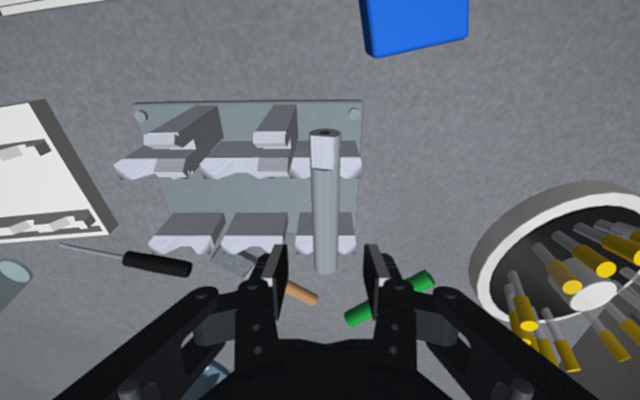

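Run:
```python
from h import *
goal([.4905,-.3285,.15],179.3,-7.5)
goal([.4905,-.3291,.0828],179.3,-7.5)
```

```text
shift [-0.0392 -0.0027  0.0825] rotvec [-7.4 14.8  0.7] rows>= 3.0
shift [-0.022  -0.0022  0.1474] rotvec [-7.4 14.8  0.7] rows>= 4.0
```

servo_tool:
  series: "0 -0.02 -0.001 0.03 -3 5 0.2; 0 -0.035 -0.002 0.06 -6 11 0.5; 0 -0.0392 -0.0027 0.0825 -7.4 14.8 0.7; 0 -0.0392 -0.0027 0.0825 -7.4 14.8 0.7; 0 -0.032 -0.0025 0.11 -7.4 14.8 0.7; 0 -0.022 -0.0022 0.1474 -7.4 14.8 0.7; 0 -0.022 -0.0022 0.1474 -7.4 14.8 0.7; 0 -0.022 -0.0022 0.1474 -7.4 14.8 0.7; 0 -0.022 -0.0022 0.1474 -7.4 14.8 0.7"

```text
time_s: 15.3
eef_pos: [0.4914, -0.3301, 0.0842]
eef_rot: [0.067, 0.998, -0.006, -0.0]
wrist_force: [1.4, -0.4, 0.9]
opening: 0.5
grasp_force: 0.0
```

servo_tool:
  series: "1 0 0 0 0 0 0; 1 0 0 0 0 0 0; 1 0 0 0 0 0 0; 1 0 0 0 0 0 0; 1 0 0 0 0 0 0; 1 0 0.001 -0.012 0 0 0; 1 0 0.001 -0.012 0 0 0; 1 0 0.001 -0.012 7 0 0; 1 0 0.001 -0.012 15 0 0; 1 0 0.001 -0.012 15 0 0; 1 0 0.001 -0.012 15 0 0; 1 0 0.001 -0.012 15 0 0"

```text
time_s: 16.3
eef_pos: [0.4906, -0.3278, 0.0945]
eef_rot: [-0.063, 0.998, -0.005, -0.0]
wrist_force: [-0.5, 0.4, -3.9]
opening: 0.306
grasp_force: 60.6
```

Run:
```python
from h import *
st()
goal([.4905,-.3309,.0829],179.3,7.5)
```

```text
t 16.3 p [ 0.4906 -0.3278  0.0945] x [ 1.    -0.011 -0.002] z [-0.     0.126 -0.992] open 0.306 gf 60.6 F [-0.5  0.4 -3.9] M [-0.11  0.01  0.02] q [-0.83  0.45  1.62  0.09  1.17  0.71]
shift [-0.0001  0.0045  0.0111] rotvec [0.2 0.1 0.1] rows>= 1.0
```

servo_tool:
  series: "1 0 0.0045 0.006 0.2 0 0; 1 0 0.0045 0.0108 0.2 0 0; 1 0 0.0045 0.0108 0.2 0 0; 1 0 0.0045 0.0108 0.2 0 0; 0.1 0 0.0045 0.0108 0.2 0 0; 0 0 0.0045 0.0108 0.2 0 0; 0 0 0.0045 0.0108 0.2 0 0; 0 0 0.0045 -0.02 0.2 0 0; 0 0 0.0045 -0.06 -2 0 0; 0 0 0.0045 -0.1 -7.5 0 0; 0 0 0.0045 -0.1 -7.5 0 0; 0 0 0.0045 -0.1 -7.5 0 0"

```text
time_s: 17.3
eef_pos: [0.4927, -0.3454, 0.1969]
eef_rot: [0.003, 1.0, -0.004, 0.002]
wrist_force: [0.8, -0.7, -0.9]
opening: 0.498
grasp_force: 0.0
```

Run:
```python
from h import *
flat(-.330,.578,"w6.png")
```

```text
t 17.3 p [ 0.4927 -0.3454  0.1969] x [ 1.    -0.008  0.004] z [ 0.004 -0.007 -1.   ] open 0.498 gf 0.0 F [ 0.8 -0.7 -0.9] M [0.04 0.01 0.02] q [-0.81  0.29  1.6  -0.    1.24  0.77]
body 1072 z by y: [(-12, 84.6), (-8, 87.7), (-4, 89.7), (0, 90.3), (4, 89.7), (8, 87.9), (12, 84.7)]
flat 702 z by y: [(-12, 85.0), (-8, 85.3), (-4, 85.7), (0, 85.6), (4, 85.7), (8, 85.8), (12, 83.3)]
flat plane slope deg dz/dx,dz/dy [0.4 1.5] res mm 0.69
```

Run:
```python
from h import *
goal([.491,.2,.15],185)
```

```text
shift [-0.0054 -0.5446  0.0427] rotvec [ 0.2 -0.  -5.5] rows>= 14.0
```

servo_tool:
  series: "0 0 -0.03 -0.02 0 0 -0.5; 0 0 -0.07 -0.02 0 0 -1; 0 0 -0.11 -0.02 0 0 -1.5; 0 0 -0.15 -0.02 0 0 -2; 0 0 -0.19 -0.02 0 0 -2.5; 0 0 -0.23 -0.01 0 0 -3; 0 0 -0.27 0 0 0 -3.5; 0 0 -0.31 0 0 0 -4; 0 0 -0.35 0 0 0 -4.5; 0 0 -0.39 0 0 0 -5; 0 0 -0.43 0 0 0 -5.5; 0 0 -0.46 0 0 0 -5.5"

```text
time_s: 18.35
eef_pos: [0.4937, 0.1179, 0.1903]
eef_rot: [0.0, 0.999, 0.044, -0.003]
wrist_force: [1.0, 0.8, -0.5]
opening: 0.502
grasp_force: 0.0
```

Run:
```python
from h import *
goal([.491,.2,.15],185)
```

```text
shift [ 0.0047 -0.0821  0.0402] rotvec [0.  0.3 0. ] rows>= 3.0
```

servo_tool:
  series: "0 0.002 -0.035 0.015 0 0 0; 0 0.004 -0.07 0.03 0 0 0; 0 0.0047 -0.08 0.04 0 0 0; 0 0.0047 -0.08 0.04 0 0 0; 0 0.0047 -0.08 0.04 0 0 0; 0 0.0047 -0.08 0.04 0 0 0"

```text
time_s: 18.85
eef_pos: [0.4932, 0.1939, 0.1518]
eef_rot: [0.001, 0.999, 0.043, -0.001]
wrist_force: [1.3, 0.5, 0.2]
opening: 0.501
grasp_force: 0.0
```

Run:
```python
from h import *
st()
img,P,E,K,D=look("wrist","w7.png")
m=(abs(P[...,0]-.51)<.13)&(abs(P[...,1]-.2)<.06)&(P[...,2]>.042)&(P[...,2]<.056)
n,l,s,c=cv2.connectedComponentsWithStats(m.astype(np.uint8)); i=1+s[1:,4].argmax(); q=P[l==i]
print(len(q),q.mean(0).round(4),q.min(0).round(3),q.max(0).round(3))
for x in(.44,.46,.48,.5,.52,.54):
    a=q[abs(q[:,0]-x)<.005]
    if len(a): print(x,(a[:,1].min()/2+a[:,1].max()/2).round(4),a[:,2].max().round(4))
```

```text
t 18.85 p [0.4932 0.1939 0.1518] x [ 0.996  0.085 -0.002] z [-0.002 -0.003 -1.   ] open 0.501 gf 0.0 F [1.3 0.5 0.2] M [-0.07 -0.05  0.01] q [ 0.15  0.2   1.81 -0.    1.13  1.64]
5528 [0.5087 0.1995 0.049 ] [0.421 0.179 0.042] [0.582 0.217 0.053]
0.44 0.194 0.0521
0.46 0.1954 0.0526
0.48 0.1976 0.0529
0.5 0.1988 0.0525
0.52 0.2009 0.0529
0.54 0.2024 0.0527
```

servo_tool:
  series: "0 0.0002 -0.0044 0.03 0 0 0; 0 0.0002 -0.0044 0.065 0 0 0; 0 0.0002 -0.0044 0.095 0 0 0; 0 0.0002 -0.0044 0.1085 0 0 0; 0 0.0002 -0.0044 0.1085 0 0 0; 0 0.0002 -0.0044 0.1085 0 0 0; 1 0.0002 -0.0044 0.1085 0 0 0; 1 0.0002 -0.0044 0.1085 0 0 0; 1 0.0002 -0.0044 0.1085 0 0 0; 1 0.0002 -0.0044 0.1085 0 0 0; 1 0.0002 -0.0044 0.1085 0 0 0; 1 0.0002 -0.0044 0.1085 0 0 0"

```text
time_s: 19.9
eef_pos: [0.4949, 0.199, 0.0459]
eef_rot: [0.001, 0.999, 0.043, 0.002]
wrist_force: [-1.0, -3.3, 6.9]
opening: 0.307
grasp_force: 59.3
```

servo_tool:
  series: "1 0 0 -0.02 0 0 0; 1 0 0 -0.05 0 0 0; 1 0 0 -0.085 0 0 0; 1 0 0 -0.12 0 0 0; 1 0 0 -0.14 0 0 0; 1 0 0.04 -0.14 0 0 1; 1 0 0.08 -0.14 0 0 2; 1 0 0.12 -0.14 0 0 3; 1 0 0.155 -0.14 0 0 4; 1 0 0.155 -0.14 0 0 5; 1 0 0.155 -0.14 0 0 5; 1 0 0.155 -0.14 0 0 5"

```text
time_s: 20.9
eef_pos: [0.5062, 0.0452, 0.1842]
eef_rot: [0.001, 1.0, -0.001, -0.0]
wrist_force: [0.3, -0.4, -3.5]
opening: 0.306
grasp_force: 60.2
```

Run:
```python
from h import *
st(); rodtool()
goal([.491,-.1655,.16],179.4,47)
```

```text
t 20.9 p [0.5062 0.0452 0.1842] x [ 1.    -0.002 -0.001] z [-0.001 -0.001 -1.   ] open 0.306 gf 60.2 F [ 0.3 -0.4 -3.5] M [0.02 0.07 0.01] q [-0.14  0.11  1.84 -0.    1.19  1.43]
ext x -0.0404 0.0865 15309
-0.04 y -0.0138 0.0136 ztop 0.0011
0.02 y -0.0136 0.0136 ztop -0.0057
0.03 y -0.0139 0.0138 ztop -0.0057
0.04 y -0.0135 0.0138 ztop -0.0057
0.06 y -0.0138 0.0139 ztop -0.0057
0.07 y -0.0109 0.0139 ztop -0.0056
shift [-0.015   0.2113  0.0245] rotvec [47.1  0.3  0.5] rows>= 7.0
```

servo_tool:
  series: "1 -0.002 0.035 0 0 0 0; 1 -0.005 0.07 0 5 0 0; 1 -0.008 0.10 0 11 0 0; 1 -0.01 0.13 0 17 0.1 0.1; 1 -0.012 0.16 0.005 24 0.2 0.2; 1 -0.013 0.185 0.01 31 0.2 0.3; 1 -0.013 0.2 0.02 38 0.3 0.4; 1 -0.013 0.2125 0.0245 45 0.3 0.5; 1 -0.013 0.2125 0.0245 47.1 0.3 0.5; 1 -0.013 0.2125 0.0245 47.1 0.3 0.5; 1 -0.013 0.2125 0.0245 47.1 0.3 0.5; 1 -0.013 0.2125 0.0245 47.1 0.3 0.5"

```text
time_s: 21.95
eef_pos: [0.4938, -0.1662, 0.1606]
eef_rot: [-0.398, 0.918, -0.004, 0.002]
wrist_force: [-0.8, -0.0, -2.6]
opening: 0.307
grasp_force: 60.8
```

Run:
```python
from h import *
st()
goal([.493,-.1678,.0818],179.4,47)
```

```text
t 21.95 p [ 0.4938 -0.1662  0.1606] x [ 1.    -0.009  0.001] z [ 0.007  0.73  -0.684] open 0.307 gf 60.8 F [-0.8 -0.  -2.6] M [-0.71  0.06 -0.  ] q [-0.85  0.5   1.6   0.51  1.69  0.62]
shift [-0.0009  0.0586  0.0527] rotvec [0.1 0.  0.1] rows>= 2.0
```

servo_tool:
  series: "1 -0.0009 0.025 0.022 0 0 0; 1 -0.0009 0.045 0.04 0 0 0; 1 -0.0009 0.055 0.049 0 0 0; 1 -0.0009 0.0586 0.0527 0 0 0; 1 -0.0009 0.0586 0.0527 0 0 0; 1 -0.0009 0.0586 0.0527 0 0 0; 1 -0.0009 0.0586 0.0527 0 0 0"

```text
time_s: 22.53
eef_pos: [0.4932, -0.1686, 0.0825]
eef_rot: [-0.398, 0.917, -0.004, 0.003]
wrist_force: [0.4, 0.1, -0.6]
opening: 0.301
grasp_force: 60.9
```

Run:
```python
from h import *
st()
```

```text
t 22.53 p [ 0.4932 -0.1686  0.0825] x [ 1.    -0.01   0.002] z [ 0.009  0.73  -0.683] open 0.301 gf 60.9 F [ 0.4  0.1 -0.6] M [-0.49 -0.08 -0.05] q [-0.85  0.63  1.6   0.51  1.58  0.55]
```

servo_tool:
  series: "0.1 0 0 0 0 0 0; 0 0 0 0 0 0 0; 0 0 0 0 0 0 0; 0 0 0 -0.02 0 0 0; 0 0 0 -0.055 0 0 0; 0 0 0 -0.09 0 0 0; 0 0 -0.02 -0.11 -7 0 0; 0 0 -0.05 -0.115 -14 0 0; 0 0 -0.08 -0.115 -21 0 0; 0 0 -0.1 -0.115 -28 0 0; 0 0 -0.11 -0.115 -35 0 0; 0 0 -0.11 -0.115 -42 0 0"

```text
time_s: 23.53
eef_pos: [0.4934, -0.1775, 0.2441]
eef_rot: [-0.039, 0.999, -0.005, 0.004]
wrist_force: [-0.9, -0.4, -0.5]
opening: 0.5
grasp_force: 0.0
```

Run:
```python
from h import *
st()
goal([.5,-.162,.2],179.4,0)
```

```text
t 23.53 p [ 0.4934 -0.1775  0.2441] x [ 1.    -0.01   0.007] z [ 0.008  0.079 -0.997] open 0.5 gf 0.0 F [-0.9 -0.4 -0.5] M [-0.02  0.03 -0.04] q [-0.61  0.09  1.73  0.07  1.35  0.95]
shift [ 0.0062 -0.012   0.0452] rotvec [-4.5 -0.4  0. ] rows>= 2.0
```

servo_tool:
  series: "0 0.004 -0.012 0.03 -4.5 0 0; 0 0.006 -0.012 0.045 -4.5 0 0; 0 0.006 -0.012 0.045 -4.5 0 0; 0 0.006 -0.012 0.045 -4.5 0 0"

```text
time_s: 23.87
eef_pos: [0.4979, -0.1614, 0.1961]
eef_rot: [-0.005, 1.0, -0.005, -0.0]
wrist_force: [0.7, -0.2, -0.2]
opening: 0.502
grasp_force: 0.0
```

Run:
```python
from h import *
flat(-.1625,.579,"w8.png")
img,P,E,K,D=look("wrist")
m=(P[...,0]>.40)&(P[...,0]<.6)&(abs(P[...,1]+.162)<.025)&(P[...,2]>.08)&(P[...,2]<.1)
q=P[m]; a=q[q[:,0]<.55]; print(q[:,0].min(),q[:,0].max())
for x in (.44,.47,.5,.53):
    b=q[abs(q[:,0]-x)<.005]; 
    if len(b): print(x,b[:,1].min().round(4),b[:,1].max().round(4),b[:,2].max().round(4))
```

```text
t 23.87 p [ 0.4979 -0.1614  0.1961] x [ 1.    -0.01  -0.001] z [-0.001  0.01  -1.   ] open 0.502 gf 0.0 F [ 0.7 -0.2 -0.2] M [ 0.01 -0.    0.  ] q [-0.55  0.13  1.79  0.01  1.22  1.03]
body 1064 z by y: [(-12, 83.4), (-8, 87.4), (-4, 89.5), (0, 90.2), (4, 89.9), (8, 88.2), (12, 85.6)]
flat 681 z by y: [(-12, 85.3), (-8, 88.2), (-4, 89.9), (0, 89.6), (4, 85.4), (8, 80.7), (12, 76.8)]
flat plane slope deg dz/dx,dz/dy [  0.3 -26. ] res mm 1.81
0.41913985040110613 0.5794706407748023
0.44 -0.1748 -0.1488 0.0917
0.47 -0.1746 -0.1486 0.0917
0.5 -0.1754 -0.1494 0.0918
0.53 -0.1761 -0.1493 0.0917
```

Run:
```python
from h import *
goal([.4925,-.1313,.1463],179.3,-23.5)
goal([.4925,-.1592,.0821],179.3,-23.5)
```

```text
shift [-0.0068 -0.0313  0.0514] rotvec [-24.   -0.1  -0. ] rows>= 4.0
shift [-0.0066 -0.0029  0.1154] rotvec [-24.   -0.1  -0. ] rows>= 4.0
```

servo_tool:
  series: "0 -0.002 -0.015 0.01 -6 0 0; 0 -0.004 -0.0313 0.02 -12 0 0; 0 -0.006 -0.0313 0.035 -18 0 0; 0 -0.0068 -0.0313 0.0514 -24 -0.1 0; 0 -0.0068 -0.0313 0.0514 -24 -0.1 0; 0 -0.0068 -0.0313 0.0514 -24 -0.1 0; 0 -0.0067 -0.017 0.083 -24 -0.1 0; 0 -0.0066 -0.0029 0.1154 -24 -0.1 0; 0 -0.0066 -0.0029 0.1154 -24 -0.1 0; 0 -0.0066 -0.0029 0.1154 -24 -0.1 0; 0 -0.0066 -0.0029 0.1154 -24 -0.1 0"

```text
time_s: 24.88
eef_pos: [0.4932, -0.1597, 0.0831]
eef_rot: [0.204, 0.979, -0.007, -0.001]
wrist_force: [0.5, -0.0, 0.3]
opening: 0.504
grasp_force: 0.0
```

servo_tool:
  series: "1 0 0 0 0 0 0; 1 0 0 0 0 0 0; 1 0 0 0 0 0 0; 1 0 0 0 0 0 0; 1 0 0 0 0 0 0; 1 0 0.006 -0.014 0 0 0; 1 0 0.006 -0.014 0 0 0; 1 0 0.006 -0.014 7 0 0; 1 0 0.006 -0.014 14 0 0; 1 0 0.006 -0.014 21 0 0; 1 0 0.006 -0.014 28 0 0; 1 0 0.006 -0.014 35 0 0"

```text
time_s: 25.88
eef_pos: [0.4929, -0.1582, 0.0976]
eef_rot: [-0.102, 0.995, -0.005, 0.002]
wrist_force: [-0.6, 0.5, -3.9]
opening: 0.302
grasp_force: 59.9
```

servo_tool:
  series: "1 0 0 0 7 0 0; 1 0 0 0 12 0 0; 1 0 0 0 12 0 0; 1 0 0 0 12 0 0; 1 0 0 0 12 0 0"

```text
time_s: 26.3
eef_pos: [0.4917, -0.1576, 0.096]
eef_rot: [-0.202, 0.979, -0.006, 0.0]
wrist_force: [-1.0, -0.4, -3.1]
opening: 0.306
grasp_force: 60.1
```

Run:
```python
from h import *
st()
goal([.4925,-.1648,.0821],179.3,23.5)
```

```text
t 26.3 p [ 0.4917 -0.1576  0.096 ] x [ 1.    -0.011 -0.002] z [ 0.003  0.396 -0.918] open 0.306 gf 60.1 F [-1.  -0.4 -3.1] M [-0.36  0.   -0.  ] q [-0.72  0.39  1.76  0.32  1.28  0.73]
shift [0.001  0.0121 0.0099] rotvec [0.1 0.1 0. ] rows>= 1.0
```

servo_tool:
  series: "1 0.001 0.009 0.005 0 0 0; 1 0.001 0.0121 0.0097 0 0 0; 1 0.001 0.0121 0.0097 0 0 0; 1 0.001 0.0121 0.0097 0 0 0; 0.1 0.001 0.0121 0.0097 0 0 0; 0 0.001 0.0121 0.0097 0 0 0; 0 0.001 0.0121 0.0097 0 0 0; 0 0.001 0.0121 -0.02 0 0 0; 0 0.001 0.0121 -0.06 0 0 0; 0 0.001 -0.01 -0.1 -7 0 0; 0 0.001 -0.03 -0.1 -14 0 0; 0 0.001 -0.03 -0.1 -21 0 0"

```text
time_s: 27.3
eef_pos: [0.4954, -0.1711, 0.2049]
eef_rot: [-0.017, 1.0, -0.006, 0.004]
wrist_force: [-0.3, 0.8, -1.0]
opening: 0.497
grasp_force: 0.0
```

servo_tool:
  series: "0 0 0 0 -2.5 0 0; 0 0 0 0 -2.5 0 0; 0 0 0 0 -2.5 0 0; 0 0 0 0 -2.5 0 0"

```text
time_s: 27.63
eef_pos: [0.4928, -0.1705, 0.1995]
eef_rot: [-0.001, 1.0, -0.006, -0.001]
wrist_force: [-0.3, 0.4, -0.1]
opening: 0.497
grasp_force: 0.0
```

Run:
```python
from h import *
flat(-.162,.579,"w9.png")
flat(-.330,.578)
img,P,E,K,D=look("wrist")
for y0 in(-.203,-.287):
    m=(abs(P[...,0]-.57)<.03)&(abs(P[...,1]-y0)<.02)&(P[...,2]>.103)&(P[...,2]<.13)
    n,l,s,c=cv2.connectedComponentsWithStats(m.astype(np.uint8))
    for i in range(1,n):
        if s[i,4]>30: q=P[l==i]; print("guide",s[i,4],q.min(0).round(4),q.max(0).round(4))
```

```text
t 27.63 p [ 0.4928 -0.1705  0.1995] x [ 1.    -0.011 -0.002] z [-0.002  0.002 -1.   ] open 0.497 gf 0.0 F [-0.3  0.4 -0.1] M [-0.05 -0.08 -0.03] q [-0.56  0.12  1.79  0.    1.23  1.02]
body 1072 z by y: [(-12, 84.5), (-8, 87.7), (-4, 89.6), (0, 90.2), (4, 89.6), (8, 87.9), (12, 84.6)]
flat 690 z by y: [(-12, 85.6), (-8, 86.1), (-4, 85.9), (0, 85.7), (4, 85.5), (8, 85.1), (12, 83.3)]
flat plane slope deg dz/dx,dz/dy [ 0.  -3.7] res mm 0.71
t 27.68 p [ 0.4927 -0.1709  0.1994] x [ 1.    -0.012 -0.002] z [-0.002  0.002 -1.   ] open 0.499 gf 0.0 F [0.3 0.1 0.1] M [-0.01  0.02  0.01] q [-0.56  0.12  1.79  0.    1.23  1.02]
body 1016 z by y: [(-12, 85.2), (-8, 87.8), (-4, 89.5), (0, 90.1), (4, 89.6), (8, 88.0), (12, 84.5)]
flat 661 z by y: [(-12, 85.3), (-8, 85.4), (-4, 85.4), (0, 85.6), (4, 85.6), (8, 85.8), (12, 83.9)]
flat plane slope deg dz/dx,dz/dy [0.5 1.8] res mm 0.69
guide 731 [ 0.5779 -0.2169  0.1035] [ 0.5912 -0.1934  0.1176]
guide 643 [ 0.5556 -0.2166  0.103 ] [ 0.5684 -0.193   0.1172]
guide 822 [ 0.5763 -0.3019  0.1033] [ 0.5904 -0.276   0.1177]
guide 715 [ 0.5544 -0.3012  0.1031] [ 0.5672 -0.2757  0.1169]
```

View pics/w9.png

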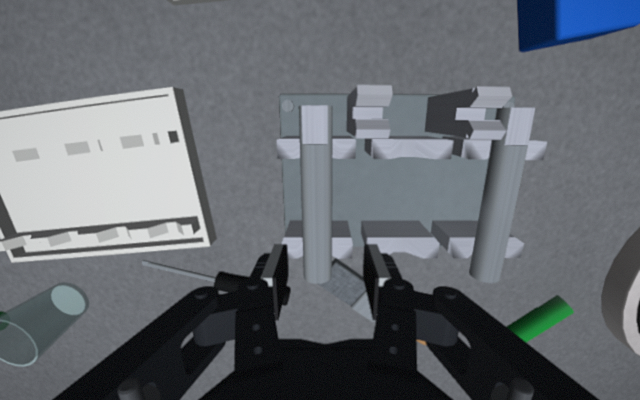

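servo_tool:
  series: "0.4 0 -0.04 -0.01 0 0 0; 0.4 0 -0.08 -0.02 0 0 0; 0.4 0 -0.12 -0.02 0 0 0; 0.4 0 -0.16 -0.02 0 0 0; 0.4 0 -0.20 -0.02 0 0 0; 0.4 0 -0.24 -0.02 0 0 0; 0.4 0 -0.28 -0.02 0 0 0; 0.4 0 -0.32 -0.02 0 0 0; 0.4 0 -0.36 -0.02 0 0 -0.5; 0.4 0 -0.40 -0.02 0 0 -1; 0.4 0 -0.44 -0.02 0 0 -2; 0.4 0 -0.48 -0.02 0 0 -2"

```text
time_s: 28.78
eef_pos: [0.4985, 0.3108, 0.2193]
eef_rot: [0.0, 1.0, 0.012, -0.001]
wrist_force: [1.2, -0.1, 0.1]
opening: 0.302
grasp_force: 0.0
```

servo_tool:
  series: "0.4 -0.005 -0.04 0 0 0 0; 0.4 -0.01 -0.08 0.02 0 0 0; 0.4 -0.01 -0.12 0.04 0 0 0; 0.4 -0.01 -0.12 0.05 0 0 0; 0.4 -0.01 -0.12 0.05 0 0 0; 0.4 -0.01 -0.12 0.05 0 0 0"

```text
time_s: 29.28
eef_pos: [0.4852, 0.4282, 0.1681]
eef_rot: [0.001, 1.0, 0.012, -0.002]
wrist_force: [0.5, -0.0, 0.4]
opening: 0.302
grasp_force: 0.0
```

```bash
cat >> h.py <<'E'
def plates(P):
    for z0,z1 in((.058,.076),(.076,.09)):
        m=(abs(P[...,0]-.49)<.16)&(abs(P[...,1]-.42)<.1)&(P[...,2]>z0)&(P[...,2]<z1)
        n,l,s,c=cv2.connectedComponentsWithStats(m.astype(np.uint8))
        for i in range(1,n):
            if s[i,4]>80:
                q=P[l==i]; r=cv2.fitLine(q[:,:2].astype(np.float32),cv2.DIST_HUBER,0,.01,.01).ravel()
                top=q[q[:,2]>np.percentile(q[:,2],50)]
                print(s[i,4],"x",q[:,0].min().round(4),q[:,0].max().round(4),"y",q[:,1].min().round(4),q[:,1].max().round(4),"yaw",np.degrees(np.arctan(r[1]/r[0])).round(2),"pt",r[2:].round(4),"z",np.percentile(q[:,2],[50,97]).round(4),"topmean",top.mean(0).round(4))
E
python3 - <<'E'
from h import *
st(); img,P,E,K,D=look("wrist","w10.png"); plates(P)
E
```

```text
t 29.28 p [0.4852 0.4282 0.1681] x [ 1.     0.023 -0.004] z [-0.004 -0.002 -1.   ] open 0.302 gf 0.0 F [ 0.5 -0.   0.4] M [ 0.03 -0.03 -0.04] q [0.54 0.42 1.48 0.   1.24 2.09]
1348 x 0.3965 0.5918 y 0.4197 0.43 yaw 1.86 pt [0.5187 0.4255] z [0.0681 0.0693] topmean [0.5126 0.4252 0.0687]
760 x 0.4277 0.5608 y 0.3744 0.38 yaw 2.09 pt [0.5003 0.3773] z [0.0673 0.0754] topmean [0.5005 0.3773 0.0716]
1136 x 0.4264 0.561 y 0.3701 0.3801 yaw 2.01 pt [0.5019 0.3753] z [0.0791 0.0803] topmean [0.5022 0.3751 0.0796]
```

View pics/w10.png

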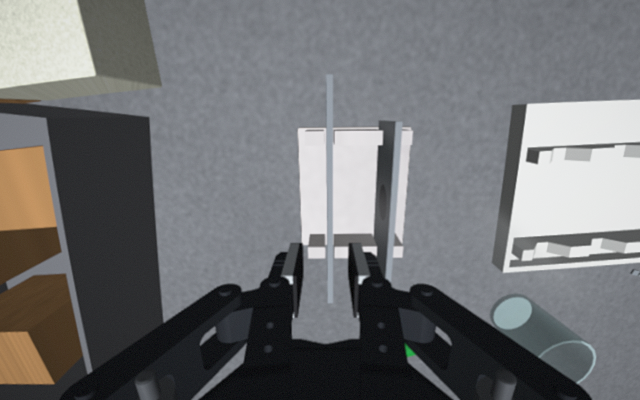

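servo_tool:
  series: "0.4 0.0088 0.0037 0.03 0 0 -0.5; 0.4 0.0088 0.0037 0.06 0 0 -0.5; 0.4 0.0088 0.0037 0.09 0 0 -0.5; 0.4 0.0088 0.0037 0.106 0 0 -0.5; 0.4 0.0088 0.0037 0.106 0 0 -0.5; 0.4 0.0088 0.0037 0.106 0 0 -0.5; 0.4 0.0088 0.0037 0.106 0 0 -0.5"

```text
time_s: 29.92
eef_pos: [0.4963, 0.4256, 0.0665]
eef_rot: [-0.001, 1.0, 0.015, 0.001]
wrist_force: [1.2, -1.0, -0.3]
opening: 0.301
grasp_force: 0.0
```

Run:
```python
from h import *
st(); goal([.494,.4247,.061],181.8)
img,P,E,K,D=look("wrist"); plates(P)
```

```text
t 29.92 p [0.4963 0.4256 0.0665] x [1.    0.031 0.002] z [ 0.002  0.002 -1.   ] open 0.301 gf 0.0 F [ 1.2 -1.  -0.3] M [ 0.01 -0.02  0.01] q [0.53 0.56 1.51 0.   1.06 2.07]
shift [-0.0023  0.0008  0.0054] rotvec [-0.1 -0.1 -0. ] rows>= 1.0
3076 x 0.4596 0.5923 y 0.4211 0.4303 yaw 1.86 pt [0.5359 0.426 ] z [0.0681 0.0693] topmean [0.5376 0.426  0.0686]
2181 x 0.4911 0.561 y 0.3743 0.3799 yaw 1.72 pt [0.5358 0.3786] z [0.0677 0.0755] topmean [0.5333 0.3784 0.0719]
602 x 0.4855 0.508 y 0.4381 0.4523 yaw -67.53 pt [0.5055 0.443 ] z [0.0674 0.0753] topmean [0.5033 0.4432 0.0714]
589 x 0.4865 0.5093 y 0.3993 0.4133 yaw 67.04 pt [0.5068 0.4079] z [0.0673 0.0754] topmean [0.5044 0.4086 0.0715]
163 x 0.4383 0.4567 y 0.3753 0.3766 yaw 1.59 pt [0.4497 0.376 ] z [0.0678 0.0751] topmean [0.4512 0.376  0.0719]
2070 x 0.5 0.561 y 0.372 0.3921 yaw 2.14 pt [0.5294 0.3766] z [0.079  0.0806] topmean [0.5326 0.3768 0.0799]
702 x 0.4849 0.5107 y 0.4381 0.4527 yaw 19.55 pt [0.5031 0.4423] z [0.0825 0.0896] topmean [0.5058 0.4448 0.087 ]
812 x 0.4856 0.5116 y 0.3917 0.4131 yaw -17.41 pt [0.5004 0.41  ] z [0.0842 0.0896] topmean [0.5066 0.4033 0.0875]
121 x 0.5021 0.5037 y 0.4536 0.4607 yaw -86.91 pt [0.5029 0.4569] z [0.0873 0.0897] topmean [0.5029 0.4569 0.0886]
134 x 0.4484 0.4586 y 0.3706 0.3769 yaw 29.97 pt [0.4544 0.3745] z [0.0789 0.0799] topmean [0.4538 0.3739 0.0793]
```

servo_tool:
  series: "0.4 -0.0023 0.0008 0.0045 0 0 0; 0.4 -0.0023 0.0008 0.0045 0 0 0; 0.4 -0.0023 0.0008 0.0045 0 0 0; 1 -0.0023 0.0008 0.0045 0 0 0; 1 -0.0023 0.0008 0.0045 0 0 0; 1 -0.0023 0.0008 0.0045 0 0 0; 1 -0.0023 0.0008 0.0045 0 0 0; 1 -0.0023 0.0008 0.0045 0 0 0; 1 -0.0023 0.0008 0.0045 0 0 0"

```text
time_s: 30.72
eef_pos: [0.4922, 0.425, 0.0598]
eef_rot: [-0.0, 1.0, 0.016, -0.0]
wrist_force: [-0.9, -0.9, 4.8]
opening: 0.049
grasp_force: 59.5
```

servo_tool:
  series: "1 0 0 -0.005 0 0 0; 1 0 0 -0.015 0 0 0; 1 0 0 -0.03 0 0 0; 1 0 0 -0.05 0 0 0; 1 0 0 -0.075 0 0 0; 1 0 0 -0.1 0 0 0; 1 0 0 -0.13 0 0 0; 1 0 0 -0.16 0 0 0; 1 0 0 -0.18 0 0 0; 1 0 0 -0.18 0 0 0; 1 0 0 -0.18 0 0 0; 1 0 0 -0.18 0 0 0"

```text
time_s: 31.72
eef_pos: [0.4913, 0.4244, 0.2379]
eef_rot: [0.001, 1.0, 0.016, -0.001]
wrist_force: [0.2, -0.6, -3.4]
opening: 0.049
grasp_force: 58.6
```

```bash
cat >> h.py <<'E'
def keep(save=None):
    "held keeper in tool frame, from its top edge"
    o,T=pose(); img,P,E,K,D=look("wrist",save); Q=(P-T[:3,3])@T[:3,:3]
    m=(abs(Q[...,0])<.13)&(abs(Q[...,1])<.012)&(Q[...,2]>-.02)&(Q[...,2]<.05)
    n,l,s,c=cv2.connectedComponentsWithStats(m.astype(np.uint8))
    for i in range(1,n):
        if s[i,4]>60:
            q=Q[l==i]; r=cv2.fitLine(q[:,:2].astype(np.float32),cv2.DIST_HUBER,0,.01,.01).ravel()
            print(s[i,4],"x",q[:,0].min().round(4),q[:,0].max().round(4),"y",np.percentile(q[:,1],[2,50,98]).round(4),"z",np.percentile(q[:,2],[2,50,98]).round(4),"ang",np.degrees(np.arctan(r[1]/r[0])).round(2),r[2:].round(4))
            for x in(.03,.05,.07,.09):
                a=q[abs(q[:,0]-x)<.004]
                if len(a)>5: print("  x",x,"y",np.median(a[:,1]).round(4),"z",np.median(a[:,2]).round(4))
    return P,T
E
python3 - <<'E'
from h import *
st(); keep("w11.png")
goal([.572,-.246,.24],270-.7)
E
```

```text
t 31.72 p [0.4913 0.4244 0.2379] x [ 0.999  0.032 -0.003] z [-0.003 -0.001 -1.   ] open 0.049 gf 58.6 F [ 0.2 -0.6 -3.4] M [-0.06  0.01 -0.04] q [0.53 0.36 1.42 0.   1.36 2.07]
5098 x -0.031 0.1003 y [-0.0101  0.0001  0.0101] z [-0.0178 -0.0084  0.0149] ang -0.01 [ 0.0345 -0.    ]
  x 0.03 y -0.0 z -0.0085
  x 0.05 y 0.0001 z -0.0085
  x 0.07 y 0.0001 z -0.0084
  x 0.09 y 0.0001 z -0.0085
shift [ 0.0593  0.6725 -0.0019] rotvec [ -0.1   0.3 -87.5] rows>= 17.0
```

servo_tool:
  series: "1 0 0.015 0 0 0 0; 1 0 0.045 0 0 0 -5; 1 0 0.08 0 0 0 -10; 1 0 0.115 0 0 0 -15; 1 0 0.15 0 0 0 -21; 1 0 0.19 0 0 0 -27; 1 0 0.23 0 0 0 -33; 1 0.005 0.27 0 0 0 -39; 1 0.01 0.31 0 0 0 -45; 1 0.015 0.35 0 0 0 -51; 1 0.02 0.39 0 0 0 -57; 1 0.025 0.42 0 0 0 -63"

```text
time_s: 32.77
eef_pos: [0.5295, 0.0031, 0.2373]
eef_rot: [-0.001, 0.843, 0.538, -0.002]
wrist_force: [0.0, 0.5, -2.9]
opening: 0.044
grasp_force: 58.8
```

Run:
```python
from h import *
st(); goal([.572,-.246,.22],270-.7)
```

```text
t 32.77 p [0.5295 0.0031 0.2373] x [ 0.422  0.907 -0.002] z [-0.005 -0.    -1.   ] open 0.044 gf 58.8 F [ 0.   0.5 -2.9] M [ 0.02 -0.03  0.07] q [-0.22  0.1   1.74 -0.    1.31  0.22]
shift [-0.2079  0.1436  0.0172] rotvec [ -0.3   0.1 -24.2] rows>= 7.0
```

servo_tool:
  series: "1 -0.03 0.02 0 0 0 -3; 1 -0.06 0.041 0.005 0 0 -7; 1 -0.09 0.062 0.01 0 0 -11; 1 -0.12 0.083 0.017 0 0 -15; 1 -0.15 0.104 0.017 0 0 -19; 1 -0.18 0.124 0.017 0 0 -22; 1 -0.2079 0.1436 0.017 0 0 -24.2; 1 -0.2079 0.1436 0.017 0 0 -24.2; 1 -0.2079 0.1436 0.017 0 0 -24.2; 1 -0.2079 0.1436 0.017 0 0 -24.2; 1 -0.2079 0.1436 0.017 0 0 -24.2"

```text
time_s: 33.68
eef_pos: [0.5716, -0.2418, 0.221]
eef_rot: [-0.002, 0.713, 0.701, -0.001]
wrist_force: [0.6, 0.5, -2.0]
opening: 0.048
grasp_force: 59.1
```

```bash
cat >> h.py <<'E'
def guides(P):
    for y0 in(-.205,-.2885):
        m=(abs(P[...,0]-.572)<.03)&(abs(P[...,1]-y0)<.02)&(P[...,2]>.107)&(P[...,2]<.122)
        n,l,s,c=cv2.connectedComponentsWithStats(m.astype(np.uint8))
        for i in range(1,n):
            if s[i,4]>30: q=P[l==i]; print("guide",s[i,4],q.min(0).round(4),q.max(0).round(4),q.mean(0).round(4))
E
python3 - <<'E'
from h import *
st(); P,T=keep("w12.png"); guides(P); goal([.572,-.2485,.22],269.3)
E
```

```text
t 33.68 p [ 0.5716 -0.2418  0.221 ] x [0.016 1.    0.002] z [-0.003  0.002 -1.   ] open 0.048 gf 59.1 F [ 0.6  0.5 -2. ] M [-0.03  0.01  0.02] q [-0.59  0.31  1.52 -0.    1.31 -0.57]
5090 x -0.0306 0.0998 y [-0.0102  0.0005  0.0102] z [-0.018  -0.0084  0.0149] ang 0.22 [0.0341 0.0005]
  x 0.03 y 0.0009 z -0.0084
  x 0.05 y 0.0009 z -0.0085
  x 0.07 y 0.0005 z -0.0084
  x 0.09 y 0.0007 z -0.0086
guide 446 [ 0.5553 -0.2171  0.1071] [ 0.5676 -0.1929  0.1176] [ 0.5616 -0.2046  0.1127]
guide 464 [ 0.5783 -0.2174  0.107 ] [ 0.5916 -0.1932  0.1176] [ 0.5853 -0.2048  0.1125]
shift [-0.0067  0.0002  0.0015] rotvec [-0.1 -0.1 -0.2] rows>= 1.0
```

View pics/w12.png

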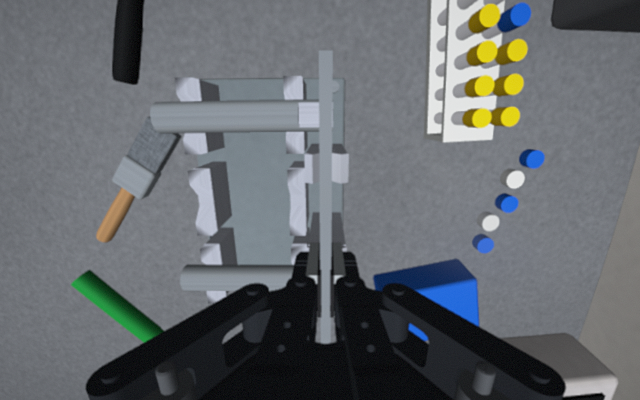

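Run:
```python
from h import *
goal([.5721,-.2484,.168],269.2)
```

```text
shift [-0.0067  0.0004  0.0535] rotvec [-0.1 -0.1 -0.1] rows>= 2.0
```

servo_tool:
  series: "1 -0.0066 0.0006 0.02 0 -0.1 -0.1; 1 -0.0066 0.0006 0.04 0 -0.1 -0.1; 1 -0.0066 0.0006 0.0525 0 -0.1 -0.1; 1 -0.0066 0.0006 0.0525 0 -0.1 -0.1; 1 -0.0066 0.0006 0.0525 0 -0.1 -0.1; 1 -0.0066 0.0006 0.0525 0 -0.1 -0.1; 1 -0.0066 0.0006 0.0525 0 -0.1 -0.1"

```text
time_s: 34.32
eef_pos: [0.5736, -0.2501, 0.1715]
eef_rot: [0.002, 0.712, 0.702, -0.001]
wrist_force: [-0.1, -0.0, -3.1]
opening: 0.05
grasp_force: 58.9
```

Run:
```python
from h import *
st(); P,T=keep("w13.png"); guides(P); goal([.5721,-.2484,.150],269.2)
Q=T[:3,3]+T[:3,:3]@np.array([.045,.0006,0]); print(Q.round(4))
```

```text
t 34.32 p [ 0.5736 -0.2501  0.1715] x [ 0.014  1.    -0.003] z [ 0.001 -0.003 -1.   ] open 0.05 gf 58.9 F [-0.1 -0.  -3.1] M [ 0.01 -0.01 -0.  ] q [-0.6   0.37  1.55 -0.    1.22 -0.58]
5086 x -0.031 0.0998 y [-0.0101  0.0005  0.0101] z [-0.018  -0.0084  0.0149] ang 0.2 [0.0342 0.0005]
  x 0.03 y 0.0005 z -0.0084
  x 0.05 y 0.0005 z -0.0084
  x 0.07 y 0.0005 z -0.0084
  x 0.09 y 0.0009 z -0.0084
guide 753 [ 0.5551 -0.2174  0.107 ] [ 0.569  -0.1928  0.1173] [ 0.5618 -0.2045  0.1126]
guide 730 [ 0.5793 -0.2175  0.1071] [ 0.5917 -0.193   0.1172] [ 0.5853 -0.2047  0.1127]
shift [ 0.0018 -0.0014  0.0214] rotvec [ 0.1  0.2 -0. ] rows>= 1.0
[ 0.5748 -0.2051  0.1713]
```

servo_tool:
  series: "1 0.0018 -0.0012 0.005 0 0 0; 1 0.0018 -0.0012 0.01 0 0 0; 1 0.0018 -0.0012 0.016 0 0 0; 1 0.0018 -0.0012 0.0215 0 0 0; 1 0.0018 -0.0012 0.0215 0 0 0; 1 0.0018 -0.0012 0.0215 0 0 0; 1 0.0018 -0.0012 0.0215 0 0 0"

```text
time_s: 34.95
eef_pos: [0.5715, -0.2483, 0.1483]
eef_rot: [0.0, 0.712, 0.702, -0.001]
wrist_force: [0.6, -0.4, -3.1]
opening: 0.049
grasp_force: 59.0
```

Run:
```python
from h import *
st(); P,T=keep(); goal([.5721,-.2484,.1335],269.2)
```

```text
t 34.95 p [ 0.5715 -0.2483  0.1483] x [ 0.015  1.    -0.002] z [-0.001 -0.002 -1.   ] open 0.049 gf 59.0 F [ 0.6 -0.4 -3.1] M [ 0.03 -0.03  0.01] q [-0.6   0.4   1.57 -0.    1.18 -0.58]
5817 x -0.031 0.0997 y [-0.0111  0.0001  0.0099] z [-0.0174 -0.0083  0.0411] ang 0.45 [0.0337 0.0001]
  x 0.03 y -0.0004 z -0.0082
  x 0.05 y -0.0016 z -0.0069
  x 0.07 y 0.0005 z -0.0084
  x 0.09 y 0.0009 z -0.0085
521 x 0.0312 0.0554 y [0.0057 0.009  0.0119] z [0.0333 0.0383 0.0452] ang 0.5 [0.0424 0.0088]
  x 0.03 y 0.0087 z 0.0383
  x 0.05 y 0.009 z 0.0382
shift [-0.      0.0004  0.0151] rotvec [-0.   0.1 -0.1] rows>= 1.0
```

No contact force while entering the slots; continue down to the flats.

servo_tool:
  series: "1 0 0.0003 0.004 0 0 0; 1 0 0.0003 0.008 0 0 0; 1 0 0.0003 0.012 0 0 0; 1 0 0.0003 0.015 0 0 0; 1 0 0.0003 0.015 0 0 0; 1 0 0.0003 0.015 0 0 0; 1 0 0.0003 0.015 0 0 0"

```text
time_s: 35.58
eef_pos: [0.5718, -0.2482, 0.1333]
eef_rot: [0.0, 0.712, 0.702, -0.001]
wrist_force: [0.4, -0.1, -2.3]
opening: 0.046
grasp_force: 59.0
```

Run:
```python
from h import *
st()
```

```text
t 35.58 p [ 0.5718 -0.2482  0.1333] x [ 0.015  1.    -0.002] z [-0.001 -0.002 -1.   ] open 0.046 gf 59.0 F [ 0.4 -0.1 -2.3] M [-0.02  0.    0.03] q [-0.6   0.42  1.57 -0.    1.15 -0.58]
```

servo_tool:
  series: "1 0 0 0.001 0 0 0; 1 0 0 0.002 0 0 0; 1 0 0 0.002 0 0 0; 1 0 0 0.002 0 0 0; 1 0 0 0.002 0 0 0"

```text
time_s: 36.0
eef_pos: [0.5721, -0.2485, 0.132]
eef_rot: [0.001, 0.712, 0.702, -0.001]
wrist_force: [-1.5, 0.5, 2.4]
opening: 0.047
grasp_force: 59.8
```

Run:
```python
from h import *
st()
```

```text
t 36.0 p [ 0.5721 -0.2485  0.132 ] x [ 0.015  1.    -0.003] z [-0.    -0.003 -1.   ] open 0.047 gf 59.8 F [-1.5  0.5  2.4] M [-0.02  0.11  0.01] q [-0.6   0.42  1.57 -0.    1.15 -0.58]
```

servo_tool:
  series: "1 0 0 0.0008 0 0 0; 1 0 0 0.0008 0 0 0; 1 0 0 0.0008 0 0 0; 0.6 0 0 0.0008 0 0 0; 0.5 0 0 0.0008 0 0 0; 0.5 0 0 0.0008 0 0 0; 0.5 0 0 0.0008 0 0 0; 0.5 0 0 -0.02 0 0 0; 0.5 0 0 -0.05 0 0 0; 0.5 0 0 -0.09 0 0 0; 0.5 0 0 -0.11 0 0 0; 0.5 0 0 -0.11 0 0 0"

```text
time_s: 37.0
eef_pos: [0.5745, -0.2495, 0.2479]
eef_rot: [0.005, 0.712, 0.702, 0.0]
wrist_force: [0.6, 0.0, 1.1]
opening: 0.25
grasp_force: 0.0
```

servo_tool:
  series: "0.5 0 0 0 0 0 0; 0.5 0 0 0 0 0 0; 0.5 0 0 0 0 0 0"

```text
time_s: 37.25
eef_pos: [0.571, -0.2474, 0.2393]
eef_rot: [-0.001, 0.712, 0.702, -0.001]
wrist_force: [0.6, -0.1, 1.1]
opening: 0.253
grasp_force: 0.0
```

Run:
```python
from h import *
st(); img,P,E,K,D=look("wrist","w14.png")
m=(abs(P[...,0]-.572)<.02)&(abs(P[...,1]+.247)<.13)&(P[...,2]>.13)&(P[...,2]<.15)
q=P[m]; print(len(q),q.min(0).round(4),q.max(0).round(4))
for y in(-.33,-.29,-.25,-.21,-.16):
    a=q[abs(q[:,1]-y)<.006]
    if len(a): print(y,a.mean(0).round(4),a[:,2].max().round(4))
flat(-.162,.579); flat(-.33,.578)
img,P,E,K,D=look("top","top1.png")
for n,x0,y0,z0,z1 in(("keeper",.572,-.247,.125,.16),):
    m=(abs(P[...,0]-x0)<.03)&(abs(P[...,1]-y0)<.13)&(P[...,2]>z0)&(P[...,2]<z1); q=P[m]; print(n,len(q),q.min(0).round(3),q.max(0).round(3),q.mean(0).round(3))
```

```text
t 37.25 p [ 0.571  -0.2474  0.2393] x [ 0.015  1.    -0.   ] z [-0.004 -0.    -1.   ] open 0.253 gf 0.0 F [ 0.6 -0.1  1.1] M [ 0.03  0.02 -0.  ] q [-0.6   0.3   1.5  -0.    1.35 -0.58]
1370 [ 0.5697 -0.3453  0.1384] [ 0.5763 -0.1491  0.1431]
-0.33 [ 0.5717 -0.3302  0.1403] 0.1416
-0.29 [ 0.5722 -0.2899  0.1406] 0.1419
-0.25 [ 0.5731 -0.2499  0.1406] 0.1425
-0.21 [ 0.5733 -0.2098  0.1407] 0.1429
-0.16 [ 0.5739 -0.16    0.1406] 0.142
t 37.3 p [ 0.5711 -0.2474  0.2393] x [ 0.015  1.    -0.   ] z [-0.004  0.    -1.   ] open 0.253 gf 0.0 F [-0.5  0.1 -0.3] M [-0.03 -0.04  0.02] q [-0.6   0.3   1.5  -0.    1.35 -0.58]
body 1150 z by y: [(-12, 84.3), (-8, 87.5), (-4, 89.4), (0, 90.1), (4, 89.6), (8, 87.8), (12, 85.1)]
flat 462 z by y: [(-12, 85.2), (-8, 85.9), (-4, 85.8), (0, 85.7), (4, 85.3), (8, 85.0), (12, 83.8)]
flat plane slope deg dz/dx,dz/dy [ 0.4 -3.1] res mm 0.68
t 37.35 p [ 0.5712 -0.2475  0.2394] x [ 0.015  1.    -0.   ] z [-0.004 -0.    -1.   ] open 0.25 gf 0.0 F [ 0.7 -0.1 -0.5] M [0.02 0.02 0.01] q [-0.6   0.3   1.5  -0.    1.35 -0.58]
body 631 z by y: [(-8, 87.5), (-4, 89.2), (0, 90.1), (4, 89.7), (8, 88.1), (12, 85.6)]
flat 289 z by y: [(-12, 85.1), (-8, 85.3), (-4, 85.6), (0, 85.6), (4, 86.0), (8, 86.0), (12, 82.9)]
flat plane slope deg dz/dx,dz/dy [0.7 2.8] res mm 0.64
keeper 43 [ 0.567 -0.329  0.125] [ 0.574 -0.147  0.144] [ 0.569 -0.291  0.135]
```

View pics/w14.png

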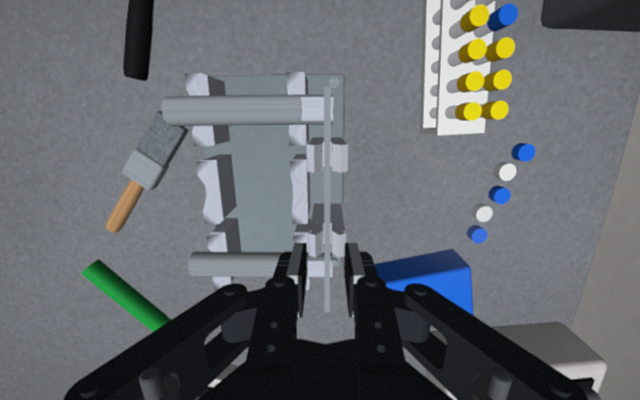

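```bash
python3 -c "
from h import *
print(ctrl.hand_in())"
```

```text
the job is handed in; nothing more can be done
None
```

The job is handed in at about 37 s of the 210 s: both rods present lie in the outer saddles with their flats within about 4° of straight up, and the keeper stands level and bedded in both guides. The cover plate was not touched. The hand-in returned no verdict, so this rests on my last depth-camera measurements.

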